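Stow lock cylinders, hook the hatch down and tighten its ratchet clamp

ROBOT

A 6-joint arm with a two-finger parallel gripper is mounted at the origin on a cart in front of the work surface, level with it; the furniture and walls round the work are solid. World frame = base frame: x ahead of the robot, y to its left, z up, the work surface at z = 0. Lengths are in m, angles in rad, forces in N, time in s.
With the tool pointing down it reaches from about 0.325 to 0.925 m from the base axis. Payload 3.1 kg.
Tool frame: the origin (TCP) lies where the fingers leave the gripper's body, on its centre line; the fingertips stand robot.tcp_to_tips ahead of it and the grasp point (between the pads) lies 54 mm ahead of it (robot.tcp_to_tips is the distance from the TCP to the fingertips, in m); z points along the fingers, y is the line along which they close (so a half turn about z gives the same grasp; the last joint's range is limited). The gripper opens to 85 mm and grips with 20 to 120 N. Pads are 22 mm wide; open, the fingers measure 114 mm over their backs; the gripper's body (76 mm by 85 mm) begins 54 mm behind the grasp point. The pads swing forward as they close: fully open they stand 13 mm farther back than shut.
Start: joints at [-1.25, 0.217, 1.613, -0, 1.311, -0.112], TCP at [0.262, -0.567, 0.304] pointing down, gripper open.
Joint ranges: [-2.75, 2.75], [-0.78, 2.1], [0.31, 2.55], [-1.13, 4.27], [0.13, 2.63], [-2.58, 2.58]. Speed limits (rad/s): [2.79, 2.79, 3.14, 3.14, 3.14, 3.14].

INTERFACE

Orientations are given as a unit quaternion [x, y, z, w].
In Python, from cell import robot gives the robot as it stands.
- The arm moves only by the tool send_rows, never from a script. Its arguments are lists of equal length, an entry for each row: "linear": the shift along the tool's x, y, z normalised to -1 to 1, where 1 is 400 mm, a list of three; "roll": the turn about the tool's z normalised to -1 to 1, where 1 is pi/2 rad. In form: {"linear": [[x, y, z], ...], "roll": [roll, ...]}. A call has 1 to 20 rows; each row is the pose to reach, as a shift and turn from the pose commanded when the call began, along the tool's axes at that moment; what a row does not reach only later rows make up. A row lasts 1/10 s, in which the tool goes at most 50 mm and 8.59 degrees, less where a joint would pass 70% of its speed; a pose out of reach is approached as far as the arm can. A call with a number of a shift or a turn outside -1 to 1 is refused whole. A call with a gripper value outside its range is refused whole. "jaw" is the opening, from 0 (shut) to 1 (fully open), set as the call begins (left out, the last holds). The fingers move at their own pace and stop on an object; "squeeze" is the grip in N (left out, the last holds). Time passes only in rows, so rows that repeat a pose let the fingers close. It gives the time, the measured TCP pose, the force and the opening at its end, in the units of the state.
- robot.read_state(): the state, without advancing time (a new reading comes with each control period).
- robot.capture(name): name is "scene" or "top" or "wrist"; returns the picture (420x560x3 uint8, red, green, blue); there is no depth.
- robot.calibration(name): a dict with "intrinsics" (3x3 intrinsics, pixels), "k1" (the pictures are not rectified: a ray, as slopes to the right and down, at radius r is drawn at 1 + k1 r^2 times it, then the intrinsics apply), "R" (3x3) and "t" (3): a world point X has camera coordinates R X + t. Camera axes: x right, y down, z forward; pixel columns grow to the right and rows downward; lengths in m; the calibration is good to about 2 mm. A picture is of the moment at which its call begins: read the wrist's pose just before it. calibration takes no time and is no camera call; for the wrist camera it gives the pose at the moment of the call.
- robot.close_job(): hands the job in, once; it reports no verdict.
The state is a dict: "t": time; "joint_positions": joint angles; "joint_vel": joint speeds; "joint_torque": joint torques, N m; "tcp_pos": TCP position; "eef_rot": TCP orientation; "force": force on the tool from outside, world axes, zero at the start; "wrist_torque": the same for the moment, N m; "gripper_width": opening from 0.0 (shut) to 1.0 (fully open).
Only numpy, scipy, OpenCV 4.12 (cv2) and the standard library are available. Lean on these libraries where they do the work, as an engineer would, in place of code of your own. Each camera call takes 0.05 s, during which the arm holds its last target. There are 200 camera calls.

TASK

Stow every rim lock cylinder that stands on the bench in the locker, one upright and fully down in a pocket each. Then, without touching the hatch with the gripper, take the hook pole from its rest, hook it into the ring on the raised hatch and pull the hatch gently down until it is shut, put the pole back in its rest the way it lay, and turn the wing knob of the clamp clockwise until its tongue lies over the hatch and the ratchet slips a click or two, then stop. Leave the oil bottle, round tin and padlock where they are.

Things in the scene. Friction and masses are not known exactly. Their poses are not given: they have to be found in the camera images.
- locker: Fixed plywood base, 140 (x) by 210 mm (y), flat deck 30 mm high. Origin: centre of underside; front is -x; three round pockets in a row along y. A rear upstand (x 70 to 82 mm, 54 mm high) carries the hatch hinge. On a block in front (x to -141, y 11 to 61 mm, 30 mm high) stands the clamp's post (axis x = -110, y = 36 mm).
- pocket0 (a point): Centre of the floor of pocket 0 (locker x = -15, y = -64 mm): a blind round hole 39 mm across and 11 mm deep in the 30 mm high deck (floor at z = 19 mm), slightly chamfered. A cylinder put in it sinks 11 mm and its top stands 20 mm above the deck.
- pocket1 (a point): Centre of the floor of pocket 1 (locker x = -15, y = 0 mm): a blind round hole 39 mm across and 11 mm deep in the 30 mm high deck (floor at z = 19 mm), slightly chamfered. A cylinder put in it sinks 11 mm and its top stands 20 mm above the deck.
- pocket2 (a point): Centre of the floor of pocket 2 (locker x = -15, y = 64 mm): a blind round hole 39 mm across and 11 mm deep in the 30 mm high deck (floor at z = 19 mm), slightly chamfered. A cylinder put in it sinks 11 mm and its top stands 20 mm above the deck.
- hatch (a joint): Hatch angle (rad): 0 shut, 1.8 to 1.95 at the start (open, leaning a little back). Aluminium lid 142 mm long, 210 wide, 6 thick, with a 22 mm skirt below its edges. The hinge is stiff: it stays where it is left, about 1 N at the ring moves it, light pressure shuts it. Slamming is faster than 2.5 rad/s.
- hatch_hinge (a point): Middle of the hatch's hinge axis (locker x = 70, z = 56 mm; the axis runs along the locker's y). Does not move. Beside the locker, at the middle of the bench, lies a fixed black roll bag up to 0.28 m high: carry things over or round the front of it.
- ring_bar (a point): Middle of the outer bar of the D-ring on the hatch's free edge, at locker y = -30 mm. The bar runs along locker y, 7 mm thick, straight for 44 mm; 26 mm clear between bar and hatch edge, 49 mm between the legs; ring in the hatch's plane. 172 mm from the hinge axis: at angle a it is 172 cos a mm in front (locker -x) and 172 sin a mm above it (and 3 mm off that line, upward when shut).
- hook_pole: Loose pole, 0.09 kg: square wooden handle 18 x 18 mm (pole x -65 to 45 mm), then a 7 mm steel rod to x = 120 mm, where it turns square down (-z) into a tip ending 28 mm below the rod's axis. Origin on the axis at the centre of mass, x toward the hook, z up. Use: pole along locker +x, rod on the ring's bar, tip down behind it (locker +x side), then follow the bar's arc.
- hook (a point): The corner of the hook on the rod's axis (pole x = 120 mm), above the downturned tip.
- pole_rest: Fixed wooden rest on top of a black case (100 mm above the bench): 8 mm base plate, two U saddles at x = -50 and 34 mm, each 10 mm thick, slot 26 mm wide, slot floor z = 40 mm, walls to 56 mm. Origin at the underside on the line of the slots, x along them. The pole lies in both with its origin 49 mm above this origin (within 6 mm in x), x along the rest's x, hook tip down; the handle between the saddles is free to take from above.
- clamp (a joint): Angle of the clamp's steel tongue (rad), growing clockwise seen from above: 0 points along locker +y, clear of the hatch; at its stop, 1.5, along locker +x, over the shut hatch. Starts at 0 to 0.4. Turns with the knob against 0.03 N m and stays where left.
- ratchet (a joint): Slip of the wing knob on the clamp's spindle (rad), 0 at the start, growing clockwise. It stays 0 while the tongue is free; with the tongue at its stop the knob slips at a steady 0.18 N m, counting one click per 0.35 rad. One or two clicks are right; over three (1.1 rad) is overdone.
- wing (a point): Centre of the knob's wing, on the turning axis, about 95 mm above the bench: a black bar 44 mm long (point x), 12 mm thick (point y) and 26 mm high (z = 82 to 108 mm), on a 32 mm disc. Grip it from above across the 12 mm.
- tongue_tip (a point): Near the middle of the free end of the tongue (14 mm wide, 6 mm thick, reaching 57 mm from the axis), about 70 mm above the bench.
- cylinder_0: rim lock cylinder (metal, brass- or steel-coloured), a plug standing face up: 31 mm high, 39 mm across at its top rim, tapering to 32 mm at the foot; 0.11 kg. Origin at the centre of its underside, z up. May be absent in a run (None).
- cylinder_1: rim lock cylinder (metal, brass- or steel-coloured), a plug standing face up: 31 mm high, 39 mm across at its top rim, tapering to 32 mm at the foot; 0.11 kg. Origin at the centre of its underside, z up. May be absent in a run (None).
- cylinder_2: rim lock cylinder (metal, brass- or steel-coloured), a plug standing face up: 31 mm high, 39 mm across at its top rim, tapering to 32 mm at the foot; 0.11 kg. Origin at the centre of its underside, z up. May be absent in a run (None).
- cylinder_3: rim lock cylinder (metal, brass- or steel-coloured), a plug standing face up: 31 mm high, 39 mm across at its top rim, tapering to 32 mm at the foot; 0.11 kg. Origin at the centre of its underside, z up. May be absent in a run (None).
- oil_bottle: Yellow bottle with a black cap, 44 mm wide, 121 mm tall, upright. Leave alone.
- cam_tin: Round tin with a green lid, 65 mm wide, 34 mm high. Leave alone.
- padlock: Brass padlock standing up, 16 x 45 x 67 mm. Leave alone.

How it is judged:
On the way, in this order (a step that is already met when the one before it is completed fails the run):
1. every cylinder present is down in a pocket of the locker (z of cylinder_0 in the frame of locker between 0.012 and 0.024 m and x of cylinder_0 in the frame of locker between -0.04 and 0.01 m and y of cylinder_0 in the frame of locker between -0.09 and 0.09 m and angle between each of cylinder_0, cylinder_1, cylinder_2, cylinder_3's own z axis and vertical below 0.2 rad and z of cylinder_1 in the frame of locker between 0.012 and 0.024 m and x of cylinder_1 in the frame of locker between -0.04 and 0.01 m and y of cylinder_1 in the frame of locker between -0.09 and 0.09 m and z of cylinder_2 in the frame of locker between 0.012 and 0.024 m and x of cylinder_2 in the frame of locker between -0.04 and 0.01 m and y of cylinder_2 in the frame of locker between -0.09 and 0.09 m and z of cylinder_3 in the frame of locker between 0.012 and 0.024 m and x of cylinder_3 in the frame of locker between -0.04 and 0.01 m and y of cylinder_3 in the frame of locker between -0.09 and 0.09 m), for 0.2 s.
2. the pole draws the hatch down: pole on the hatch's ring with the hatch already below 1.3 rad (value of joint hatch below 1.3 rad and contact force between hook_pole and hatch above 0.2 N), for 0.05 s.
3. the hatch is shut (value of joint hatch below 0.06 rad), for 0.2 s.
4. the clamp's tongue is at its stop over the hatch and the ratchet has slipped a click (value of joint clamp above 1.4 rad and value of joint ratchet above 0.3 rad), for 0.1 s.
At the end, for the whole second after the job is handed in: Cylinders upright (0.2 rad) and down in pockets (foot within 5 mm of the floor); hatch under 0.06 rad; tongue over 1.4 rad, ratchet slipped 0.3 to 1.1 rad; pole at rest in its rest as it lay (20 mm along, 9 mm across, 5 mm in height, 0.15 rad) (all of step 1 and all of step 4 and value of joint hatch below 0.06 rad and x of hook in the frame of pole_rest above 0.09 m and x of hook_pole in the frame of pole_rest between -0.02 and 0.02 m and y of hook_pole in the frame of pole_rest between -0.009 and 0.009 m and z of hook_pole in the frame of pole_rest between 0.044 and 0.054 m and angle between the x axis of hook_pole and the x axis of pole_rest, either way round below 0.15 rad and angle between hook_pole's own z axis and vertical below 0.3 rad and linear speed of hook_pole below 0.02 m/s); the robot touches nothing.
It fails at once if the gripper or arm pushes on the hatch (over 3 N) (contact force between any of the fingers, the arm and hatch above 3 N).
It fails at once if the hatch is slammed (shuts faster than 2.5 rad/s) (velocity of joint hatch below -2.5 rad/s).
It fails at once if the ratchet is driven past three clicks (over 1.1 rad) (value of joint ratchet above 1.1 rad).
It fails at once if a bystander is moved more than 30 mm (distance of any of oil_bottle, cam_tin, padlock from where it was at the start of the episode above 0.03 m).
Of cylinder_0, cylinder_1, cylinder_2, cylinder_3 only 2 to 3 are there at a start; the rules pass over those that are not, and their reading is None.
At some moment in a run one of cylinder_0, cylinder_1, cylinder_2, cylinder_3 may be knocked a few centimetres aside while the robot is not near it.
It also fails if it takes over 210 s, if anything falls off the work surface, if the arm or the gripper's body presses on something with over 40 N, if the wrist force passes 120 N, or if a joint passes its speed limit or range.

## Working session

There is one attempt and no reset: what is moved stays moved. The work goes in short steps, Python scripts to look and compute and a tool call to move; the robot and the scene stay as the last step left them, time stands still between calls to the robot, and variables do not carry over. Pictures are saved under pics/ and viewed, on a budget of 14 in all, crops included, one or two more only if the job needs it, and the job is handed in when it is done.

Besides the shell and the picture viewer there is one more tool, called by a JSON object that holds its "name" and its "arguments". send_rows: Moves the arm, as the interface text tells. Scaled input: -1 to 1 covers 400 mm each way for a shift and pi/2 rad each way for a turn. Its arguments: {"type":"object","properties":{"linear":{"type":"array","items":{"type":"array","items":{"type":"number","minimum":-1,"maximum":1}}},"roll":{"type":"array","items":{"type":"number","minimum":-1,"maximum":1}},"jaw":{"type":"number"},"squeeze":{"type":"number"}},"required":["linear","roll"]}

```bash
ls; mkdir -p pics; python3 - <<'E'
from cell import robot
import cv2,numpy as np
s=robot.read_state();print(s, robot.tcp_to_tips)
for n in("scene","top"):
    im=robot.capture(n);cv2.imwrite(f"pics/{n}0.png",im[:,:,::-1])
    c=robot.calibration(n);print(n,c)
E
```

```text
pics
{'t': 0.0, 'joint_positions': array([-1.25021933e+00,  2.17765132e-01,  1.61490747e+00,  1.63398041e-06,
        1.31130698e+00, -1.12183326e-01]), 'joint_vel': array([-0.0003532 , -0.0001725 ,  0.00131245, -0.00039587, -0.00084128,
       -0.00054253]), 'joint_torque': array([ 3.43120573e-04, -3.96841729e+01, -3.03850579e+01, -6.80524863e-05,
        9.77409101e-03, -1.51932619e-05]), 'tcp_pos': array([ 0.26194043, -0.56676332,  0.30257519]), 'eef_rot': array([ 9.76680359e-01,  2.14695253e-01, -1.23344865e-04, -1.18707035e-03]), 'force': array([-0.62701276,  0.63975878,  0.12070825]), 'wrist_torque': array([ 0.00787266, -0.02700566, -0.01653456]), 'gripper_width': 0.9958412633298195} 0.0726
scene {'intrinsics': array([[505.57206974,   0.        , 288.38078514],
       [  0.        , 505.57206974, 211.99200367],
       [  0.        ,   0.        ,   1.        ]]), 'k1': -0.14473696844727535, 'R': array([[ 0.6655314 , -0.74636111, -0.0036123 ],
       [-0.3900129 , -0.3436405 , -0.85428399],
       [ 0.63636301,  0.56996167, -0.51979401]]), 't': array([-0.31844466,  0.30724768,  1.26407579])}
top {'intrinsics': array([[387.58407282,   0.        , 278.90195445],
       [  0.        , 387.58407282, 214.65125403],
       [  0.        ,   0.        ,   1.        ]]), 'k1': -0.07452388995719492, 'R': array([[ 0.03248692, -0.9994714 ,  0.00123352],
       [-0.97485781, -0.03195904, -0.22052406],
       [ 0.22044692,  0.00596164, -0.97538075]]), 't': array([-0.0157571 ,  0.5499844 ,  1.02176851])}
```

```bash
python3 - <<'E'
import cv2
for n in("scene","top"):
    im=cv2.imread(f"pics/{n}0.png");cv2.imwrite(f"pics/{n}0b.png",cv2.resize(im,(800,600),interpolation=cv2.INTER_CUBIC))
E
```

```text
(no output)
```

View pics/top0b.png

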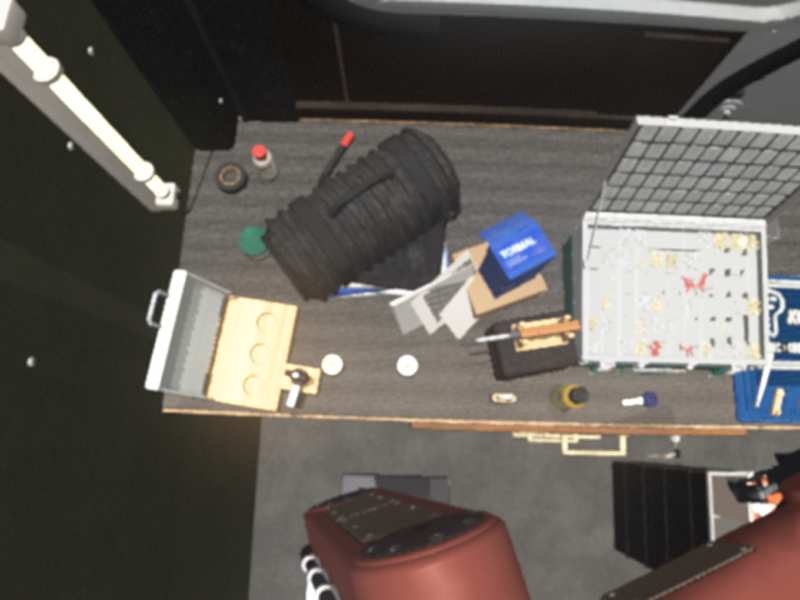

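View pics/scene0b.png

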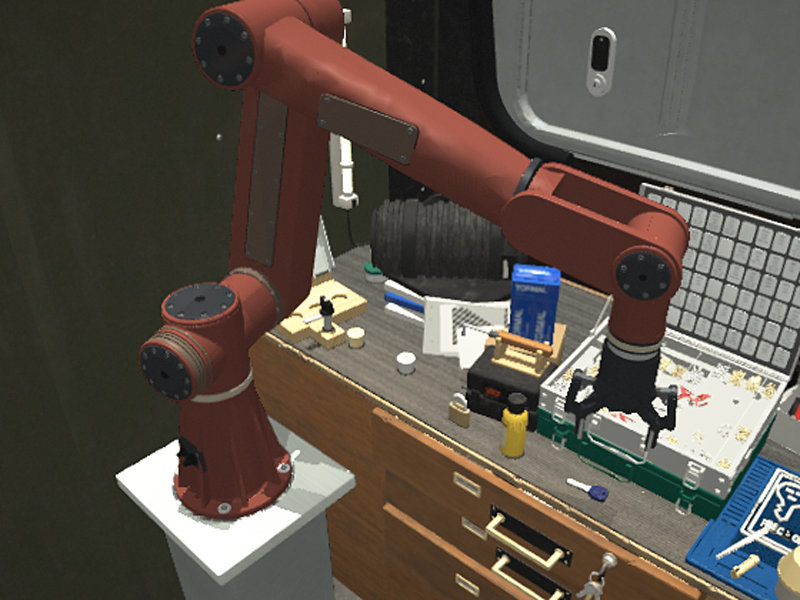

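```bash
cat > h.py <<'E'
from cell import robot
import numpy as np, cv2
from scipy.spatial.transform import Rotation as Rot
from scipy.optimize import least_squares
def und(c,p):
    K=c["intrinsics"]; d=np.array([c["k1"],0,0,0.])
    return cv2.undistortPoints(np.array(p,float).reshape(-1,1,2),K,d).reshape(-1,2)
def ray(c,p):
    n=und(c,p); d=np.c_[n,np.ones(len(n))]@c["R"]; return -c["R"].T@c["t"], d/np.linalg.norm(d,axis=1,keepdims=True)
def plane(c,p,z):
    o,d=ray(c,p); return o+d*((z-o[2])/d[:,2])[:,None]
def proj(c,X):
    return cv2.projectPoints(np.array(X,float).reshape(-1,1,3),cv2.Rodrigues(c["R"])[0],c["t"],c["intrinsics"],np.array([c["k1"],0,0,0.]))[0].reshape(-1,2)
def tri(views):  # [(c,p),...]
    A=np.zeros((3,3));b=np.zeros(3);L=[]
    for c,p in views:
        o,d=ray(c,[p]);M=np.eye(3)-np.outer(d[0],d[0]);A+=M;b+=M@o;L.append((o,M))
    X=np.linalg.solve(A,b);return X,[round(float(np.linalg.norm(M@(X-o)))*1000,1) for o,M in L]
def pose():
    s=robot.read_state();return s,np.array(s["tcp_pos"]),Rot.from_quat(s["eef_rot"]).as_matrix()
def go(target,yaw=None,p=None):
    """units to send so TCP goes to target; yaw = world direction angle of tool x (down tool)"""
    s,p0,R=pose(); d=R.T@(np.array(target)-p0)/0.4
    r=None
    if yaw is not None:
        a=np.arctan2(R[1,0],R[0,0]); r=-((yaw-a+np.pi)%(2*np.pi)-np.pi)/(np.pi/2)
    return d.round(4),r
def snap(name,fn=None):
    c=robot.calibration(name);im=robot.capture(name)[:,:,::-1].copy()
    if fn: cv2.imwrite("pics/"+fn,im)
    return c,im
E
python3 - <<'E'
from h import *
c=robot.calibration("top");im=cv2.imread("pics/top0.png")
sc=robot.calibration("scene")
def P(l,z): print(z,plane(c,np.array(l)*0.7,z).round(3).tolist())
P([(332,365),(407,366)],0.031)
P([(267,322),(260,352),(253,384)],0.03)  # pockets
P([(298,304),(279,410),(227,296),(208,402)],0.03) # deck corners
P([(298,376)],0.108); P([(580,327),(478,338)],0.149)
print(tri([(c,(332*.7,364*.7)),(sc,(356*.7,331*.7))]),tri([(c,(407*.7,365*.7)),(sc,(406*.7,357*.7))]))
print(tri([(c,(580*.7,327*.7)),(sc,(551*.7,349*.7))]))
g=cv2.cvtColor(im,cv2.COLOR_BGR2HSV)
m=((g[...,2]>170)&(g[...,1]<90)).astype(np.uint8)
n,l,st,ce=cv2.connectedComponentsWithStats(m)
for i in range(1,n):
    if 60<st[i,4]<600: print(st[i],ce[i].round(1),plane(c,[ce[i]],0.031).round(3))
E
```

```text
0.031 [[0.435, 0.129, 0.031], [0.438, -0.018, 0.031]]
0.03 [[0.517, 0.265, 0.03], [0.456, 0.274, 0.03], [0.392, 0.283, 0.03]]
0.03 [[0.556, 0.205, 0.03], [0.344, 0.228, 0.03], [0.568, 0.352, 0.03], [0.354, 0.369, 0.03]]
0.108 [[0.404, 0.181, 0.108]]
0.149 [[0.504, -0.325, 0.149], [0.478, -0.141, 0.149]]
(array([0.43661915, 0.12872148, 0.03558886]), [0.2, 0.2]) (array([ 0.43963779, -0.01816955,  0.03307854]), [0.1, 0.1])
(array([ 0.50146971, -0.32150731,  0.16089105]), [0.2, 0.2])
[  0   0   9  22 136] [2.9 8.4] [[1.272 1.002 0.031]]
[  8  25  34  33 555] [25.5 42.1] [[1.128 0.88  0.031]]
[350 167  25  13 133] [361.7 172.9] [[ 0.692 -0.239  0.031]]
[103 204   8  23  64] [105.9 214.7] [[0.54  0.507 0.031]]
[551 217   9  10  81] [555.4 221.5] [[ 0.563 -0.824  0.031]]
[363 222  27   7  97] [376.4 225.3] [[ 0.535 -0.279  0.031]]
[333 234  24   5  65] [344.4 236. ] [[ 0.501 -0.186  0.031]]
[366 236  28  10 158] [379.  239.8] [[ 0.493 -0.285  0.031]]
[278 248  15  15 184] [284.8 255.2] [[ 0.441 -0.018  0.031]]
[540 272   9  19 106] [544.4 280.9] [[ 0.387 -0.769  0.031]]
[344 275  18   7 107] [352.5 278. ] [[ 0.383 -0.208  0.031]]
[435 277  16   7  82] [442.8 280.6] [[ 0.382 -0.465  0.031]]
[208 290 226   9 497] [318.3 294. ] [[ 0.336 -0.113  0.031]]
[455 297 105   4 239] [512.3 298.3] [[ 0.336 -0.666  0.031]]
[359 302  80  17 597] [400.6 309.3] [[ 0.301 -0.342  0.031]]
[496 330  32  48 214] [504.3 343.5] [[ 0.212 -0.633  0.031]]
[523 352  20  13 168] [531.3 356.3] [[ 0.177 -0.711  0.031]]
[214 398  17  22 154] [219.1 410.7] [[0.023 0.142 0.031]]
```

```bash
python3 - <<'E'
from h import *
s,p,R=pose();c=robot.calibration("wrist");o=-c["R"].T@c["t"]
print("cam in tool",(R.T@(o-p)).round(3),(c["R"]@R).round(2).tolist(),c["intrinsics"][0,0],c["intrinsics"][:2,2])
print(go([0.36,-0.2,0.34],np.radians(90)))
E
```

```text
cam in tool [ 0.08  -0.001 -0.07 ] [[-0.0, 1.0, 0.0], [-0.95, -0.0, -0.31], [-0.31, -0.0, 0.95]] 321.5303674247735 [277.56224064 208.87266428]
(array([ 0.6071, -0.7298, -0.0915]), np.float64(-0.7244247439672623))
```

{"name": "send_rows", "arguments": {"linear": [[0.607,-0.73,-0.09],[0.607,-0.73,-0.09],[0.607,-0.73,-0.09],[0.607,-0.73,-0.09],[0.607,-0.73,-0.09],[0.607,-0.73,-0.09],[0.607,-0.73,-0.09],[0.607,-0.73,-0.09],[0.607,-0.73,-0.09],[0.607,-0.73,-0.09]], "roll": [-0.724,-0.724,-0.724,-0.724,-0.724,-0.724,-0.724,-0.724,-0.724,-0.724], "jaw": 1}}

```text
t: 1.1
tcp_pos: [0.3601, -0.2, 0.3398]
eef_rot: [0.707, 0.707, -0.0, 0.0]
force: [0.1, -0.4, -0.1]
gripper_width: 0.997
```

```bash
python3 - <<'E'
from h import *
s,p,R=pose();print(s["t"],p.round(3),s["joint_positions"].round(2))
print(go([0.47,0.13,0.34],np.radians(127)))
E
```

```text
1.1 [ 0.36 -0.2   0.34] [-0.68 -0.3   2.04 -0.    1.4  -0.68]
(array([ 0.8249,  0.2751, -0.0012]), np.float64(-0.41084846410015474))
```

{"name": "send_rows", "arguments": {"linear": [[0.825,0.275,0.0],[0.825,0.275,0.0],[0.825,0.275,0.0],[0.825,0.275,0.0],[0.825,0.275,0.0],[0.825,0.275,0.0],[0.825,0.275,0.0],[0.825,0.275,0.0],[0.825,0.275,0.0]], "roll": [-0.41,-0.41,-0.41,-0.41,-0.41,-0.41,-0.41,-0.41,-0.41]}}

```text
t: 2.0
tcp_pos: [0.4708, 0.1291, 0.339]
eef_rot: [0.447, 0.894, -0.001, -0.001]
force: [0.1, -0.9, -0.2]
gripper_width: 0.999
```

```bash
python3 - <<'E'
from h import *
s,p,R=pose();print(s["t"],p.round(3),s["joint_positions"].round(2))
c,im=snap("wrist","w1.png");np.savez("pics/w1.npz",**c)
cv2.imwrite("pics/w1b.png",cv2.resize(im,(800,600),interpolation=cv2.INTER_CUBIC))
E
```

```text
2.0 [0.471 0.129 0.339] [ 0.12 -0.11  1.89 -0.    1.36 -0.52]
```

View pics/w1b.png

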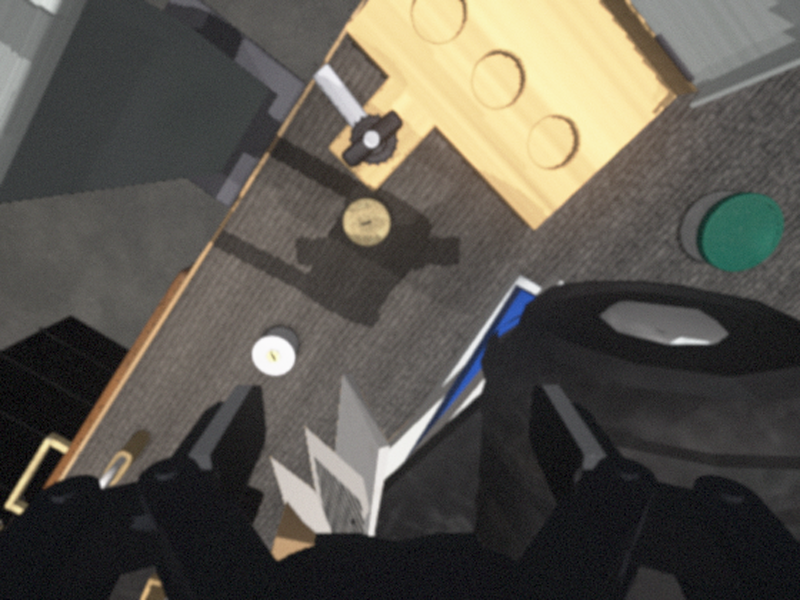

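```bash
cat >> h.py <<'E'
def ld(f): return dict(np.load("pics/"+f))
E
python3 - <<'E'
from h import *
c=ld("w1.npz");T=robot.calibration("top");im=cv2.imread("pics/w1.png")
S=0.7
def P(n,l,z): print(n,plane(c,np.array(l,float)*S,z)[:,:2].round(4).tolist())
P("cyl",[(366,222),(274,355)],.031)
P("pock 2,1,0",[(440,12),(498,80),(552,142)],.03)
P("corner front y-",[(534,230)],.03);P("block inner",[(436,128)],.03)
P("wing",[(372,139),(345,157),(400,121)],.108)
P("tongue tip",[(326,72)],.073)
for a,b in [((498,80),(260,352)),((552,142),(267,322)),((372,139),(298,376)),((366,222),(332,365)),((274,355),(407,366))]:
    X,e=tri([(c,np.array(a)*S),(T,np.array(b)*S)]);print(X.round(4),e)
E
```

```text
cyl [[0.4366, 0.1322], [0.4401, -0.015]]
pock 2,1,0 [[0.3915, 0.2864], [0.454, 0.2777], [0.5165, 0.2696]]
corner front y- [[0.5517, 0.21]]
block inner [[0.4377, 0.2235]]
wing [[0.4069, 0.1887], [0.3996, 0.1699], [0.4146, 0.2074]]
tongue tip [[0.3562, 0.2037]]
[0.4554 0.277  0.0262] [1.9, 1.9]
[ 0.5258  0.2768 -0.0116] [1.4, 1.4]
[0.4061 0.1874 0.0755] [1.1, 1.1]
[0.4366 0.1305 0.0201] [0.4, 0.4]
[ 0.4396 -0.0185  0.0244] [0.8, 0.8]
```

```bash
python3 - <<'E'
from h import *
print(go([0.4366,0.131,0.205],np.radians(127)))
E
```

```text
(array([ 0.0563, -0.0633,  0.3354]), np.float64(-0.0024379158172354093))
```

{"name": "send_rows", "arguments": {"linear": [[0.056,-0.063,0.335],[0.056,-0.063,0.335],[0.056,-0.063,0.335],[0.056,-0.063,0.335]], "roll": [0,0,0,0], "jaw": 0.8}}

```text
t: 2.45
tcp_pos: [0.4311, 0.1296, 0.1997]
eef_rot: [0.449, 0.894, -0.004, -0.006]
force: [0.3, -0.7, -0.8]
gripper_width: 0.799
```

```bash
python3 - <<'E'
from h import *
s,p,R=pose();print(p.round(4))
c,im=snap("wrist","w2.png");np.savez("pics/w2.npz",**c)
g=cv2.cvtColor(im,cv2.COLOR_BGR2HSV)
u=proj(c,[[.4366,.131,.031]])[0];print("expect",u)
m=((g[...,2]>95)&(g[...,1]>60)&(g[...,0]<35)).astype(np.uint8)
n,l,st,ce=cv2.connectedComponentsWithStats(cv2.morphologyEx(m,cv2.MORPH_CLOSE,np.ones((9,9))))
for i in range(1,n):
    if st[i,4]>1500: print(st[i],ce[i].round(1),plane(c,[ce[i]],.031).round(4))
cv2.imwrite("pics/w2b.png",im)
E
```

```text
[0.4311 0.1296 0.1997]
expect [286.70721718 215.93224975]
[  202     0   358   224 45849] [434.2  86.2] [[0.4608 0.2677 0.031 ]]
[  21  130  174  247 2836] [ 99.  269.3] [[ 0.3396 -0.0009  0.031 ]]
[ 264  165   52   74 2154] [289.7 209.3] [[0.4352 0.1367 0.031 ]]
```

View pics/w2b.png

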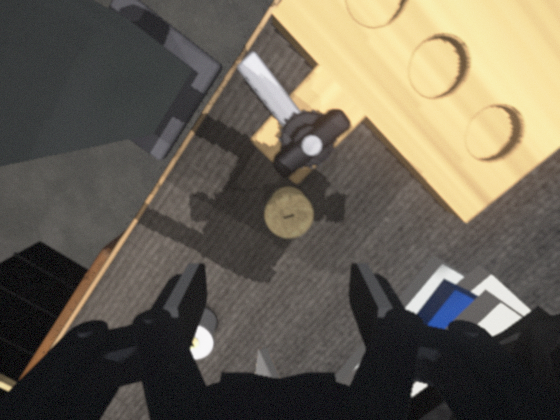

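```bash
python3 - <<'E'
from h import *
s,p,R=pose();print(s["t"],p.round(4));c=ld("w2.npz");c1=ld("w1.npz")
print(plane(c,[(289,212)],.031).round(4),plane(c,[(436,66.),(492,133)],.03).round(4).tolist(),plane(c,[(312,145)],.108).round(4))
for a,b in [((289,212),(256.2,155.4)),((436,66),(348.6,56)),((492,133),(386.4,99.4)),((312,145),(260.4,97.3))]: print([x for x in tri([(c,a),(c1,b)])])
print(go([.4366,.133,.088],np.radians(127)))
E
```

```text
2.5 [0.4344 0.1302 0.2033]
[[0.4361 0.1347 0.031 ]] [[0.4529, 0.2779, 0.03], [0.517, 0.27, 0.03]] [[0.4073 0.1888 0.108 ]]
[array([0.43731891, 0.13185779, 0.02337984]), [1.0, 1.0]]
[array([0.45412946, 0.27886394, 0.02630681]), [0.4, 0.4]]
[array([0.51601526, 0.269348  , 0.03178527]), [0.1, 0.1]]
[array([0.40703183, 0.18879283, 0.10981194]), [0.1, 0.1]]
(array([0.0015, 0.0106, 0.2883]), np.float64(-0.0035577905737764095))
```

{"name": "send_rows", "arguments": {"linear": [[0.002,0.01,0.1],[0.002,0.01,0.2],[0.002,0.01,0.288],[0.002,0.01,0.288],[0.002,0.01,0.288]], "roll": [0,0,0,0,0]}}

```text
t: 3.0
tcp_pos: [0.4418, 0.1348, 0.0928]
eef_rot: [0.448, 0.894, 0.001, 0.001]
force: [-0.5, 0.5, 0.0]
gripper_width: 0.8
```

{"name": "send_rows", "arguments": {"linear": [[0,0,0],[0,0,0],[0,0,0],[0,0,0],[0,0,0],[0,0,0],[0,0,0]], "roll": [0,0,0,0,0,0,0], "jaw": 0.3, "squeeze": 40}}

```text
t: 3.7
tcp_pos: [0.4416, 0.1354, 0.0938]
eef_rot: [0.447, 0.895, 0.001, 0.002]
force: [-1.9, -2.3, 8.7]
gripper_width: 0.412
```

```bash
python3 - <<'E'
from h import *
s,p,R=pose();print(p.round(4),s["gripper_width"],s["force"].round(1))
print(go([.4366,.133,.17],np.radians(127)))
E
```

```text
[0.4416 0.1354 0.0938] 0.41163043667518256 [-1.9 -2.3  8.7]
(array([ 0.0022, -0.013 , -0.1906]), np.float64(-0.0011747449735348661))
```

{"name": "send_rows", "arguments": {"linear": [[0,0,-0.05],[0,0,-0.15],[0,0,-0.25],[0,0,-0.35],[0,0,-0.35],[0,0,-0.35],[0,0,-0.35]], "roll": [0,0,0,0,0,0,0]}}

```text
t: 4.4
tcp_pos: [0.4386, 0.1352, 0.23]
eef_rot: [0.447, 0.894, -0.0, -0.001]
force: [-0.7, 0.7, -1.1]
gripper_width: 0.409
```

```bash
python3 - <<'E'
from h import *
s,p,R=pose();print(p.round(4),s["gripper_width"],s["force"].round(1))
print(go([.5165,.2697,.228],np.radians(172.35)))
E
```

```text
[0.4386 0.1352 0.23  ] 0.40922531999895606 [-0.7  0.7 -1.1]
(array([0.1521, 0.3576, 0.0046]), np.float64(-0.5054110913656502))
```

{"name": "send_rows", "arguments": {"linear": [[0.152,0.358,0.005],[0.152,0.358,0.005],[0.152,0.358,0.005],[0.152,0.358,0.005],[0.152,0.358,0.005],[0.152,0.358,0.005],[0.152,0.358,0.005],[0.152,0.358,0.005]], "roll": [-0.505,-0.505,-0.505,-0.505,-0.505,-0.505,-0.505,-0.505]}}

```text
t: 5.2
tcp_pos: [0.5167, 0.2695, 0.2268]
eef_rot: [0.068, 0.998, -0.001, -0.002]
force: [0.1, 0.5, -0.2]
gripper_width: 0.413
```

```bash
python3 - <<'E'
from h import *
s,p,R=pose();print(p.round(4),s["gripper_width"],s["force"].round(1))
c,im=snap("wrist","w3.png");np.savez("pics/w3.npz",**c)
print(proj(c,[[.5165,.2697,.03],[.454,.278,.03]]))
E
```

```text
[0.5167 0.2695 0.2268] 0.41294084687188504 [ 0.1  0.5 -0.2]
[[277.17808853 201.4420625 ]
 [276.8479241  126.50455816]]
```

View pics/w3.png

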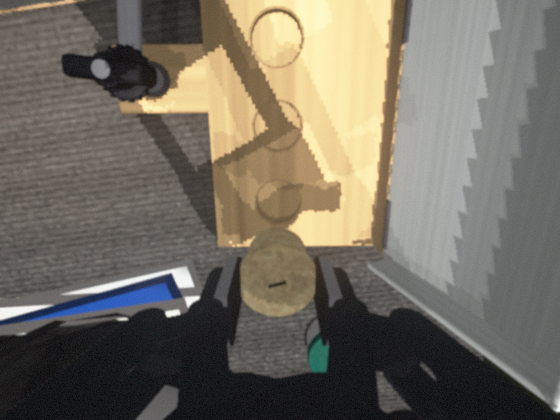

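```bash
python3 - <<'E'
from h import *
c=ld("w3.npz");s,p,R=pose()
print(plane(c,[(277.5,283)],p[2]-.063).round(4),plane(c,[(277,202),(278,125)],.03).round(4).tolist(),p)
E
```

```text
[[0.5165 0.2702 0.1643]] [[0.517, 0.2695, 0.03], [0.453, 0.2791, 0.03]] [0.51685516 0.26950744 0.22729756]
```

{"name": "send_rows", "arguments": {"linear": [[0,0,0.1],[0,0,0.2],[0,0,0.25],[0,0,0.265],[0,0,0.28],[0,0,0.28],[0,0,0.28]], "roll": [0,0,0,0,0,0,0]}}

```text
t: 5.95
tcp_pos: [0.5185, 0.2702, 0.1181]
eef_rot: [0.067, 0.998, 0.001, 0.001]
force: [-0.7, 0.4, -0.0]
gripper_width: 0.413
```

{"name": "send_rows", "arguments": {"linear": [[0,0,0],[0,0,0],[0,0,0],[0,0,0],[0,0,-0.1],[0,0,-0.2],[0,0,-0.28],[0,0,-0.28],[0,0,-0.28]], "roll": [0,0,0,0,0,0,0,0,0], "jaw": 0.7}}

```text
t: 6.85
tcp_pos: [0.5181, 0.27, 0.2299]
eef_rot: [0.067, 0.998, 0.001, 0.001]
force: [0.5, 0.4, -0.2]
gripper_width: 0.7
```

```bash
python3 - <<'E'
from h import *
s,p,R=pose();print(p.round(4),s["gripper_width"],s["force"].round(1))
c,im=snap("wrist","w4.png");np.savez("pics/w4.npz",**c)
print(proj(c,[[.517,.2695,.05]]))
c,im=snap("top","t4.png")
g=cv2.cvtColor(im,cv2.COLOR_BGR2HSV);m=((g[...,2]>170)&(g[...,1]<90)).astype(np.uint8)
n,l,st,ce=cv2.connectedComponentsWithStats(m)
print([(plane(c,[ce[i]],.031)[0,:2].round(3),st[i,4]) for i in range(1,n) if 100<st[i,4]<300 and 240<ce[i][1]<275])
print(go([.4366,.05,.235],np.radians(100)))
E
```

```text
[0.5181 0.27   0.2299] 0.7001392732281642 [ 0.5  0.4 -0.2]
[[275.42117886 205.33322902]]
[(array([ 0.441, -0.018]), np.int32(186))]
(array([ 0.1246, -0.5705, -0.0186]), np.float64(0.8033982453452654))
```

View pics/w4.png

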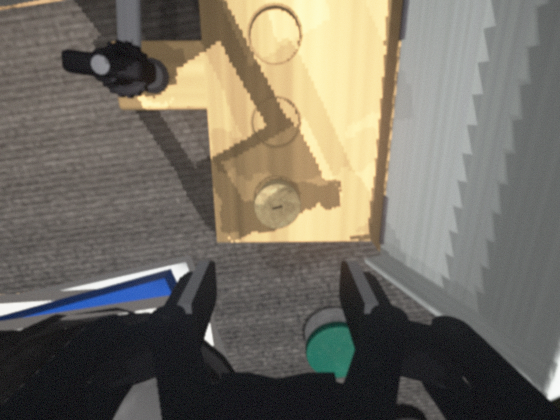

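```bash
python3 - <<'E'
from h import *
print(go([.440,-.0165,.205],np.radians(100)))
E
```

```text
(array([ 0.0938, -0.734 ,  0.0565]), np.float64(0.8033982453452654))
```

{"name": "send_rows", "arguments": {"linear": [[0.094,-0.734,0.056],[0.094,-0.734,0.056],[0.094,-0.734,0.056],[0.094,-0.734,0.056],[0.094,-0.734,0.056],[0.094,-0.734,0.056],[0.094,-0.734,0.056],[0.094,-0.734,0.056],[0.094,-0.734,0.056],[0.094,-0.734,0.056],[0.094,-0.734,0.056],[0.094,-0.734,0.056]], "roll": [0.803,0.803,0.803,0.803,0.803,0.803,0.803,0.803,0.803,0.803,0.803,0.803], "jaw": 0.8}}

```text
t: 8.15
tcp_pos: [0.4405, -0.0158, 0.2055]
eef_rot: [0.642, 0.767, -0.0, -0.001]
force: [-0.1, -0.9, 0.5]
gripper_width: 0.803
```

```bash
python3 - <<'E'
from h import *
s,p,R=pose();print(p.round(4))
c,im=snap("wrist","w5.png");np.savez("pics/w5.npz",**c)
g=cv2.cvtColor(im,cv2.COLOR_BGR2HSV)
m=((g[...,2]>150)&(g[...,1]<70)).astype(np.uint8)
n,l,st,ce=cv2.connectedComponentsWithStats(cv2.morphologyEx(m,cv2.MORPH_CLOSE,np.ones((7,7))))
for i in range(1,n):
    if st[i,4]>800: print(st[i],ce[i].round(1),plane(c,[ce[i]],.031).round(4))
E
```

```text
[ 0.4405 -0.0158  0.2055]
[  123     0   437   384 70904] [363.4 165.3] [[0.4986 0.031  0.031 ]]
[ 149  158   63   85 2535] [179.  205.6] [[ 0.3621 -0.0262  0.031 ]]
[ 254  186   47   46 1683] [276.9 208.8] [[ 0.4395 -0.0152  0.031 ]]
```

{"name": "send_rows", "arguments": {"linear": [[0.002,0.002,0.1],[0.002,0.002,0.2],[0.002,0.002,0.285],[0.002,0.002,0.285],[0.002,0.002,0.285],[0.002,0.002,0.285]], "roll": [0,0,0,0,0,0]}}

```text
t: 8.8
tcp_pos: [0.4434, -0.0154, 0.0943]
eef_rot: [0.642, 0.766, 0.001, 0.002]
force: [1.0, -0.2, -0.2]
gripper_width: 0.801
```

{"name": "send_rows", "arguments": {"linear": [[0,0,0],[0,0,0],[0,0,0],[0,0,0],[0,0,0],[0,0,0],[0,0,0],[0,0,-0.05],[0,0,-0.15],[0,0,-0.25],[0,0,-0.35],[0,0,-0.35],[0,0,-0.35],[0,0,-0.35]], "roll": [0,0,0,0,0,0,0,0,0,0,0,0,0,0], "jaw": 0.3}}

```text
t: 10.2
tcp_pos: [0.4405, -0.0149, 0.2309]
eef_rot: [0.643, 0.766, -0.001, -0.001]
force: [0.4, -0.1, -1.0]
gripper_width: 0.417
```

```bash
python3 - <<'E'
from h import *
s,p,R=pose();print(p.round(4),s["gripper_width"],s["force"].round(1))
print(go([.4532,.2785,.23],np.radians(172.35)))
E
```

```text
[ 0.4405 -0.0149  0.2309] 0.41680706915110693 [ 0.4 -0.1 -1. ]
(array([0.7167, 0.1593, 0.0026]), np.float64(-0.8034355664522735))
```

{"name": "send_rows", "arguments": {"linear": [[0.717,0.159,0.002],[0.717,0.159,0.002],[0.717,0.159,0.002],[0.717,0.159,0.002],[0.717,0.159,0.002],[0.717,0.159,0.002],[0.717,0.159,0.002],[0.717,0.159,0.002],[0.717,0.159,0.002],[0.717,0.159,0.002],[0.717,0.159,0.002],[0.717,0.159,0.002]], "roll": [-0.803,-0.803,-0.803,-0.803,-0.803,-0.803,-0.803,-0.803,-0.803,-0.803,-0.803,-0.803]}}

```text
t: 11.4
tcp_pos: [0.4538, 0.278, 0.2304]
eef_rot: [0.068, 0.998, -0.0, -0.001]
force: [-0.0, -1.0, -0.8]
gripper_width: 0.419
```

```bash
python3 - <<'E'
from h import *
s,p,R=pose();print(p.round(4),s["gripper_width"],s["force"].round(1))
c,im=snap("wrist","w6.png");np.savez("pics/w6.npz",**c)
print(proj(c,[[.4535,.278,.03]]),proj(c,[[p[0],p[1],p[2]-.063]]))
g=cv2.cvtColor(im,cv2.COLOR_BGR2HSV)
m=((g[...,2]>130)&(g[...,1]<60)).astype(np.uint8)[230:340,200:350]
n,l,st,ce=cv2.connectedComponentsWithStats(m)
for i in range(1,n):
    if st[i,4]>800: print(st[i],ce[i]+[200,230])
E
```

```text
[0.4538 0.278  0.2304] 0.41908868842602226 [-0.  -1.  -0.8]
[[276.81816212 199.81041471]] [[275.86416894 282.76362797]]
```

Cylinder B is held and TCP is on the pocket to within a millimetre; the drop has the same geometry as before.

{"name": "send_rows", "arguments": {"linear": [[0,0,0.1],[0,0,0.2],[0,0,0.25],[0,0,0.27],[0,0,0.285],[0,0,0.285],[0,0,0.285]], "roll": [0,0,0,0,0,0,0]}}

```text
t: 12.15
tcp_pos: [0.4554, 0.2788, 0.119]
eef_rot: [0.067, 0.998, 0.001, 0.001]
force: [0.2, -0.1, -0.8]
gripper_width: 0.417
```

{"name": "send_rows", "arguments": {"linear": [[0,0,0],[0,0,0],[0,0,0],[0,0,0],[0,0,-0.1],[0,0,-0.2],[0,0,-0.3],[0,0,-0.35],[0,0,-0.35]], "roll": [0,0,0,0,0,0,0,0,0], "jaw": 0.7}}

```text
t: 13.05
tcp_pos: [0.4566, 0.2794, 0.2622]
eef_rot: [0.067, 0.998, 0.002, 0.004]
force: [-0.4, -0.4, 0.1]
gripper_width: 0.702
```

```bash
python3 - <<'E'
from h import *
s,p,R=pose();print(p.round(4),s["gripper_width"],s["force"].round(1))
c,im=snap("wrist","w7.png");np.savez("pics/w7.npz",**c)
sc,sim=snap("scene","s7.png")
cv2.imwrite("pics/m7.png",np.vstack([cv2.resize(im[:,100:],(560,511))[:290],cv2.resize(sim[180:300,120:400],(560,240),interpolation=cv2.INTER_CUBIC)]))
E
```

```text
[0.4566 0.2794 0.2622] 0.7020123264286916 [-0.4 -0.4  0.1]
```

View pics/m7.png

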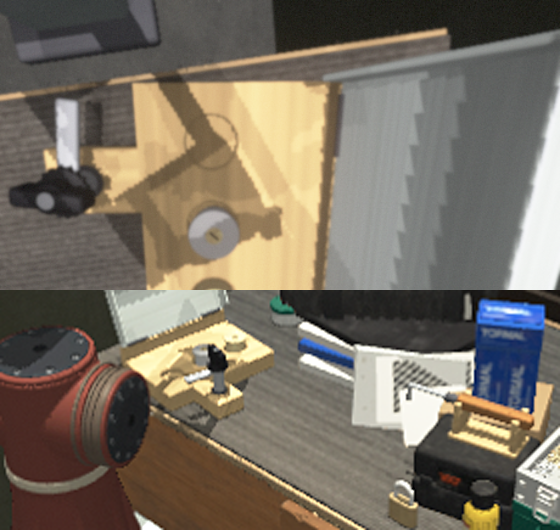

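```bash
python3 - <<'E'
from h import *
print(go([.45,-.05,.31],np.radians(100)))
E
```

```text
(array([-0.0996, -0.8147, -0.1317]), np.float64(0.8034387709584049))
```

{"name": "send_rows", "arguments": {"linear": [[-0.1,-0.815,-0.13],[-0.1,-0.815,-0.13],[-0.1,-0.815,-0.13],[-0.1,-0.815,-0.13],[-0.1,-0.815,-0.13],[-0.1,-0.815,-0.13],[-0.1,-0.815,-0.13],[-0.1,-0.815,-0.13],[-0.1,-0.815,-0.13],[-0.1,-0.815,-0.13],[-0.1,-0.815,-0.13]], "roll": [0.8,0.8,0.8,0.8,0.8,0.8,0.8,0.8,0.8,0.8,0.8]}}

```text
t: 14.25
tcp_pos: [0.4495, -0.0498, 0.3075]
eef_rot: [0.64, 0.768, -0.001, -0.002]
force: [-0.7, 0.6, 0.3]
gripper_width: 0.696
```

```bash
python3 - <<'E'
from h import *
s,p,R=pose();print(p.round(4))
print(go([.496,-.268,.32],np.radians(98)))
E
```

```text
[ 0.4495 -0.0498  0.3075]
(array([-0.5574,  0.016 , -0.0321]), np.float64(0.026488562323911936))
```

{"name": "send_rows", "arguments": {"linear": [[-0.557,0.016,-0.02],[-0.557,0.016,-0.02],[-0.557,0.016,-0.02],[-0.557,0.016,-0.02],[-0.557,0.016,-0.02],[-0.557,0.016,-0.02],[-0.557,0.016,-0.02]], "roll": [0.026,0.026,0.026,0.026,0.026,0.026,0.026]}}

```text
t: 14.95
tcp_pos: [0.4962, -0.2676, 0.3163]
eef_rot: [0.656, 0.755, 0.0, -0.001]
force: [0.1, 0.2, 0.1]
gripper_width: 0.7
```

```bash
python3 - <<'E'
from h import *
s,p,R=pose();print(p.round(4))
c,im=snap("wrist","w8.png");np.savez("pics/w8.npz",**c)
E
```

```text
[ 0.4962 -0.2676  0.3163]
```

View pics/w8.png

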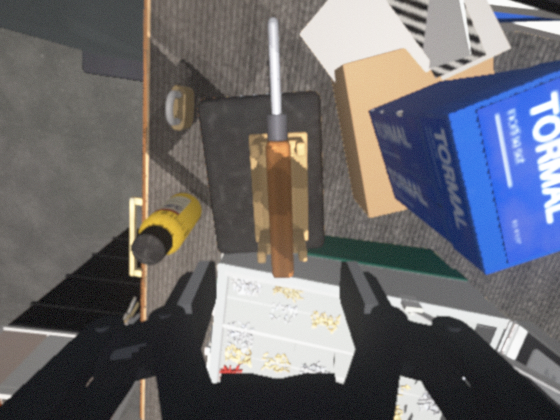

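```bash
python3 - <<'E'
from h import *
c=ld("w8.npz");sc=robot.calibration("scene");T=robot.calibration("top")
a=plane(c,[(279,142),(284,275)],.158);k=plane(c,[(273,20),(277,116)],.150)
print(a.round(4).tolist(),k.round(4).tolist())
d=k[0]-a[1];d[2]=0;print(np.linalg.norm(a[0]-a[1]),np.linalg.norm(d),np.degrees(np.arctan2(d[1],d[0])),np.degrees(np.arctan2(*(a[0]-a[1])[1::-1])))
print(plane(c,[(250,150),(306,148),(255,258),(307,258)],.14).round(4).tolist())
# height check: hook in top view and scene view, handle end
print(tri([(c,(273,18)),(T,(478*.7,338*.7))]),tri([(c,(284,275)),(T,(580*.7,324*.7))]))
E
```

```text
[[0.4891, -0.2124, 0.158], [0.5077, -0.3158, 0.158]] [[0.4745, -0.1368, 0.15], [0.4853, -0.1956, 0.15]]
0.10500666118786875 0.18204848804852483 100.51546987327701 100.22019564036064
[[0.4684, -0.2234, 0.14], [0.5103, -0.216, 0.14], [0.4828, -0.3132, 0.14], [0.5265, -0.3071, 0.14]]
(array([ 0.47511223, -0.13904016,  0.16551245]), [0.1, 0.1]) (array([ 0.51112149, -0.3298326 ,  0.13407817]), [1.2, 1.2])
```

```bash
python3 - <<'E'
from h import *
print(go([.4974,-.2614,.2015],np.radians(100.3)))
E
```

```text
(array([0.0126, 0.0054, 0.2874]), np.float64(-0.025133098331138647))
```

{"name": "send_rows", "arguments": {"linear": [[0.0126,0.005,0.07],[0.0126,0.005,0.16],[0.0126,0.005,0.24],[0.0126,0.005,0.287],[0.0126,0.005,0.287],[0.0126,0.005,0.287],[0.0126,0.005,0.287]], "roll": [-0.025,-0.025,-0.025,-0.025,-0.025,-0.025,-0.025], "jaw": 0.6}}

```text
t: 15.7
tcp_pos: [0.4988, -0.2628, 0.2047]
eef_rot: [0.641, 0.768, 0.0, 0.002]
force: [-0.6, -0.2, 0.4]
gripper_width: 0.598
```

```bash
python3 - <<'E'
from h import *
s,p,R=pose();print(p.round(4),s["force"].round(1),np.degrees(np.arctan2(R[1,0],R[0,0])))
E
```

```text
[ 0.4988 -0.2628  0.2047] [-0.6 -0.2  0.4] 100.2837588225013
```

{"name": "send_rows", "arguments": {"linear": [[0,0,0],[0,0,0],[0,0,0],[0,0,0],[0,0,0],[0,0,0],[0,0,0],[0,0,0]], "roll": [0,0,0,0,0,0,0,0], "jaw": 0.05, "squeeze": 60}}

```text
t: 16.5
tcp_pos: [0.4984, -0.2634, 0.2042]
eef_rot: [0.641, 0.767, 0.0, 0.001]
force: [-0.3, 0.9, 6.0]
gripper_width: 0.2
```

```bash
python3 - <<'E'
from h import *
s,p,R=pose();print(p.round(4),s["gripper_width"],s["force"].round(1),np.degrees(np.arctan2(R[1,0],R[0,0])))
E
```

```text
[ 0.4984 -0.2634  0.2042] 0.19998642407720624 [-0.3  0.9  6. ] 100.21241570484904
```

{"name": "send_rows", "arguments": {"linear": [[0,0,-0.03],[0,0,-0.06],[0,0,-0.12],[0,0,-0.2],[0,0,-0.28],[0,0,-0.35],[0,0,-0.35],[0,0,-0.35]], "roll": [0,0,0,0,0,0,0,0]}}

```text
t: 17.3
tcp_pos: [0.4978, -0.263, 0.3436]
eef_rot: [0.641, 0.767, 0.0, 0.001]
force: [-0.7, 0.2, -1.4]
gripper_width: 0.198
```

```bash
python3 - <<'E'
from h import *
s,p,R=pose();print(p.round(4),s["gripper_width"],s["force"].round(1),s["wrist_torque"].round(3))
print(go([.455,0.0,.345],np.radians(90)))
E
```

```text
[ 0.4978 -0.263   0.3436] 0.19833586592724303 [-0.7  0.2 -1.4] [-0.006  0.013  0.014]
(array([ 0.666 ,  0.0111, -0.0043]), np.float64(0.11347921966335811))
```

{"name": "send_rows", "arguments": {"linear": [[0.666,0.011,0],[0.666,0.011,0],[0.666,0.011,0],[0.666,0.011,0],[0.666,0.011,0],[0.666,0.011,0],[0.666,0.011,0],[0.666,0.011,0]], "roll": [0.03,0.06,0.09,0.113,0.113,0.113,0.113,0.113]}}

```text
t: 18.1
tcp_pos: [0.4541, 0.0002, 0.3411]
eef_rot: [0.706, 0.708, -0.001, -0.001]
force: [0.0, -0.3, -0.2]
gripper_width: 0.197
```

```bash
python3 - <<'E'
from h import *
s,p,R=pose();print(p.round(4),s["gripper_width"])
print(go([.474,.203,.345],np.radians(82.35)))
E
```

```text
[4.541e-01 2.000e-04 3.411e-01] 0.1972453520911011
(array([ 0.507 ,  0.0507, -0.0101]), np.float64(0.08620815227404591))
```

{"name": "send_rows", "arguments": {"linear": [[0.507,0.05,-0.01],[0.507,0.05,-0.01],[0.507,0.05,-0.01],[0.507,0.05,-0.01],[0.507,0.05,-0.01],[0.507,0.05,-0.01],[0.507,0.05,-0.01]], "roll": [0.03,0.06,0.085,0.085,0.085,0.085,0.085]}}

```text
t: 18.8
tcp_pos: [0.4749, 0.2012, 0.3458]
eef_rot: [0.753, 0.658, -0.001, 0.0]
force: [-0.1, -0.5, -1.2]
gripper_width: 0.202
```

```bash
python3 - <<'E'
from h import *
s,p,R=pose();print(p.round(4),s["gripper_width"])
c,im=snap("wrist","w9.png");np.savez("pics/w9.npz",**c)
E
```

```text
[0.4749 0.2012 0.3458] 0.20159631977680298
```

View pics/w9.png

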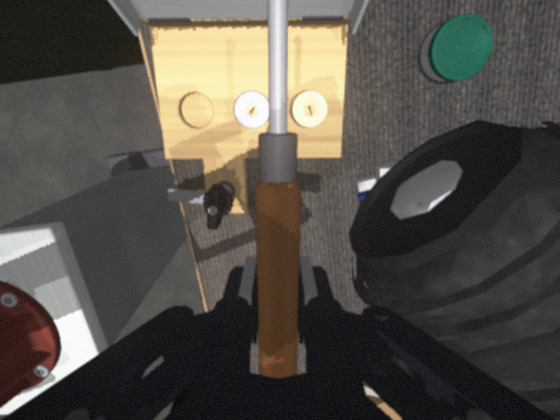

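```bash
python3 - <<'E'
from h import *
c,t=snap("top","t10.png");c2,sim=snap("scene","s10.png")
# expected: bar for a in 1.8..1.95
X=np.array([.133,.991,0]);Y=np.array([-.991,.133,0]);O=np.array([.4553,.2931,0])
def L(x,y,z): return O+X*x+Y*y+np.array([0,0,z])
for a in(1.8,1.87,1.95):
    b=L(.07-.172*np.cos(a)+.003*np.sin(a),-.03,.056+.172*np.sin(a)+.003*np.cos(a));print(a,b.round(4),proj(c,[b]).round(1),proj(c2,[b]).round(1))
A=cv2.resize(t[180:285,95:165],None,fx=5,fy=5,interpolation=cv2.INTER_CUBIC)
u=proj(c2,[b])[0].astype(int);y0=max(u[1]-65,0);x0=max(u[0]-55,0);print(x0,y0)
B=cv2.resize(sim[y0:y0+105,x0:x0+85],None,fx=5,fy=5,interpolation=cv2.INTER_CUBIC)
cv2.imwrite("pics/m10.png",np.hstack([A,B[:A.shape[0]]]))
E
```

```text
1.8 [0.4999 0.4001 0.2228] [[112.6 214.9]] [[203.8 148.1]]
1.87 [0.5015 0.4116 0.2195] [[108.6 214.5]] [[202.1 147.9]]
1.95 [0.5032 0.4243 0.2147] [[104.5 214.1]] [[200.2 148.1]]
145 83
```

View pics/m10.png

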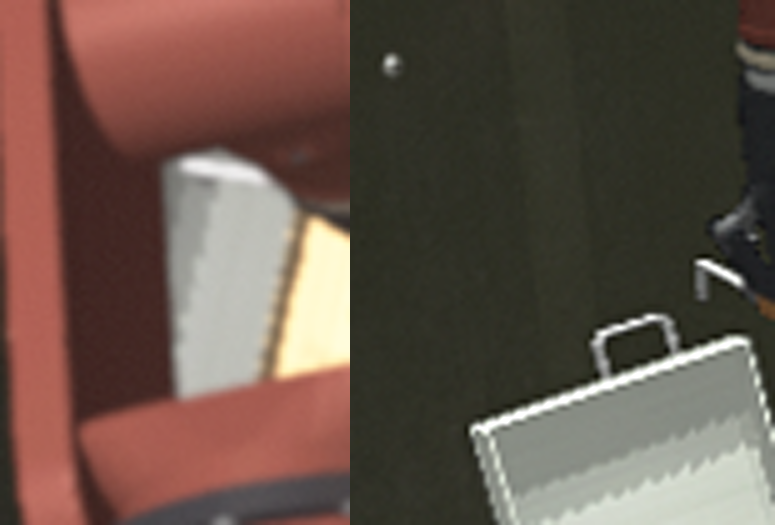

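```bash
python3 - <<'E'
from h import *
im=cv2.imread("pics/top0.png");g=cv2.cvtColor(im,cv2.COLOR_BGR2GRAY)
print(g[198:234:2,98:122])
T=robot.calibration("top");S=robot.calibration("scene");s,p,R=pose()
for px in((104.5,214.7),(105.5,214.7)):print(tri([(T,px),(S,(201.,148.4))]))
# hook: intersect scene ray with vertical plane through tool axis
o,d=ray(S,[(215,135.6),(215.4,142.4)])
n=R[:,1];
for q in d: X=o+q*(n@(p-o))/(n@q);print(X.round(4),(R.T@(X-p)).round(4))
E
```

```text
[[ 43  42  41  43  43  45  45  43  44  44  45  45  46  44  44  45  47  45
   45  56 111 203 251 255]
 [ 44  44  44  44  44  45  45  45  45  46  44  45  46  46  45  47  46  47
   47  72 146 235 255 255]
 [ 45  45  43  45  44  41  46  43  45  46  54  75  99 100  84  66  54  49
   56 110 202 251 255 255]
 [ 42  44  43  43  45  45  42  44  67 122 168 182 180 164 141 124 117 107
  100 143 228 254 255 254]
 [ 41  42  44  46  42  44  43  56 120 205 237 210 142  95  90  99 110 122
  129 157 220 250 254 254]
 [ 45  43  43  46  45  42  46  80 168 233 229 165  90  50  46  50  54  77
  133 209 248 254 254 254]
 [ 42  45  45  46  44  43  59 135 220 240 209 125  61  46  46  47  60 123
  219 255 255 255 254 254]
 [ 43  43  43  42  42  45  79 160 224 213 152  85  49  47  47  47  71 145
  233 254 255 254 254 254]
 [ 41  45  42  43  41  62 138 214 232 195 119  60  44  47  46  58 119 217
  254 255 254 254 254 254]
 [ 46  44  44  43  49  95 180 234 224 154  83  48  45  46  47  70 142 232
  254 255 254 254 254 254]
 [ 46  48  47  44  62 135 216 236 203 122  61  44  45  45  57 118 217 255
  255 254 254 25
[... 229 characters left out ...]
9 110 172 195 172 118  71  55  52  51  77 157 241 255 255
  254 254 254 254 255 252]
 [ 46  46  50  49  63 114 167 181 158 133 123 107  96 117 197 252 255 254
  254 254 254 255 255 241]
 [ 48  48  50  48  49  58  82  95  95 101 116 124 127 137 177 237 254 254
  254 254 254 255 251 217]
 [ 49  49  50  50  50  52  52  53  52  50  55  59  96 177 245 255 255 254
  254 254 255 255 242 181]
 [ 49  49  50  50  51  52  49  52  51  52  49  72 149 238 255 255 254 254
  254 254 255 250 211 146]]
(array([0.50302273, 0.42295871, 0.21412435]), [1.9, 1.9])
(array([0.50233384, 0.42068847, 0.21494057]), [1.0, 1.0])
[0.4919 0.326  0.2909] [0.1261 0.     0.0555]
[0.492  0.3269 0.2669] [ 0.1269 -0.      0.0795]
```

```bash
cat >> h.py <<'E'
X=np.array([.133,.991,0]);Y=np.array([-.991,.133,0]);O=np.array([.4553,.2931,0]);YAW=np.radians(82.35)
def bar(a): return O+X*(.07-.172*np.cos(a)+.003*np.sin(a))-Y*.03+np.array([0,0,.056+.172*np.sin(a)+.003*np.cos(a)])
HX,HZ=.1275,.0555
def tcp_for(a,dx,dz): return bar(a)+X*(dx-HX)+np.array([0,0,dz+HZ])
E
python3 - <<'E'
from h import *
t=tcp_for(1.93,.015,.007);print(t);print(go([t[0],t[1],.345],YAW))
E
```

```text
[0.48779261 0.30969455 0.27846787]
(array([ 0.2733, -0.0047,  0.0034]), np.float64(-0.0012697272623386788))
```

{"name": "send_rows", "arguments": {"linear": [[0.07,-0.005,0],[0.14,-0.005,0],[0.2,-0.005,0],[0.25,-0.005,0],[0.273,-0.005,0],[0.273,-0.005,0],[0.273,-0.005,0]], "roll": [0,0,0,0,0,0,0], "squeeze": 100}}

```text
t: 19.65
tcp_pos: [0.4872, 0.3103, 0.3466]
eef_rot: [0.753, 0.658, -0.0, 0.0]
force: [0.1, 0.4, -0.1]
gripper_width: 0.191
```

```bash
python3 - <<'E'
from h import *
s,p,R=pose();print(p.round(4),s["gripper_width"],s["force"].round(1))
c2,sim=snap("scene","s11.png")
cv2.imwrite("pics/m11.png",cv2.resize(sim[110:190,150:260],None,fx=6,fy=6,interpolation=cv2.INTER_CUBIC))
E
```

```text
[0.4872 0.3103 0.3466] 0.19122090199742905 [ 0.1  0.4 -0.1]
```

View pics/m11.png

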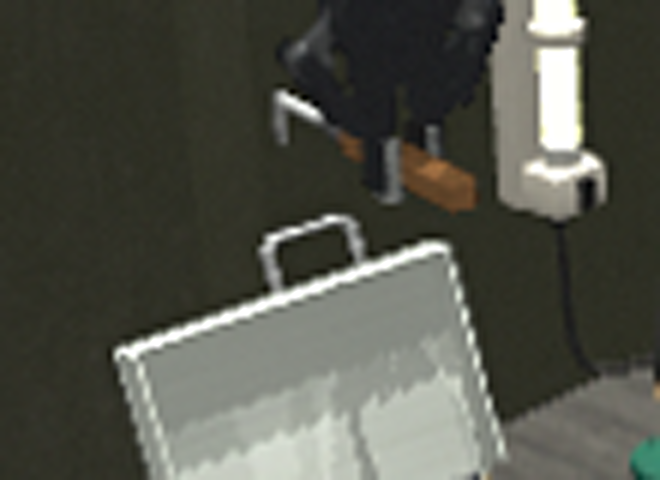

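```bash
python3 - <<'E'
from h import *
s,p,R=pose();S=robot.calibration("scene")
h=plane(S,[(150+280/6,110+95/6)],p[2]-HZ)[0]; print("hook tool",(R.T@(h-p)).round(4),"locker",(X@(h-O)).round(4),(Y@(h-O)).round(4))
for z in (.214,.216,.219):
    b=plane(S,[(150+308/6,110+228/6)],z)[0];print(z,"bar locker",(X@(b-O)).round(4),(Y@(b-O)).round(4))
E
```

```text
hook tool [0.1292 0.0031 0.0554] locker 0.1503 -0.0324
0.214 bar locker 0.1358 -0.034
0.216 bar locker 0.1318 -0.0317
0.219 bar locker 0.1259 -0.0283
```

{"name": "send_rows", "arguments": {"linear": [[0,0,0.03],[0,0,0.06],[0,0,0.09],[0,0,0.12],[0,0,0.14],[0,0,0.155],[0,0,0.16],[0,0,0.16],[0,0,0.16]], "roll": [0,0,0,0,0,0,0,0,0]}}

```text
t: 20.6
tcp_pos: [0.4875, 0.3116, 0.2833]
eef_rot: [0.752, 0.659, 0.001, 0.0]
force: [-0.3, 0.0, -0.5]
gripper_width: 0.19
```

```bash
python3 - <<'E'
from h import *
s,p,R=pose();print(p.round(4),s["force"].round(2),s["wrist_torque"].round(3))
for a in np.arange(1.9,-.01,-.1):
    t=tcp_for(a,.007,.008); print(round(a,1),(R.T@(t-p)/.4).round(3))
E
```

```text
[0.4875 0.3116 0.2833] [-0.31  0.01 -0.47] [0.01  0.018 0.01 ]
1.9 [-0.037  0.001  0.005]
1.8 [-0.078  0.001 -0.008]
1.7 [-0.12   0.001 -0.016]
1.6 [-0.163  0.001 -0.02 ]
1.5 [-0.206  0.001 -0.02 ]
1.4 [-0.248  0.001 -0.016]
1.3 [-0.291  0.001 -0.007]
1.2 [-0.332  0.001  0.006]
1.1 [-0.371  0.001  0.023]
1.0 [-0.409  0.001  0.043]
0.9 [-0.444  0.001  0.068]
0.8 [-0.477  0.001  0.096]
0.7 [-0.507  0.001  0.127]
0.6 [-0.533  0.001  0.16 ]
0.5 [-0.557  0.001  0.196]
0.4 [-0.576  0.001  0.235]
0.3 [-0.591  0.001  0.275]
0.2 [-0.603  0.001  0.316]
0.1 [-0.61   0.001  0.359]
-0.0 [-0.613  0.001  0.402]
```

{"name": "send_rows", "arguments": {"linear": [[-0.02,0.001,0.0],[-0.037,0.001,-0.002],[-0.058,0.001,-0.007],[-0.078,0.001,-0.012],[-0.1,0.001,-0.017],[-0.12,0.001,-0.021],[-0.142,0.001,-0.023],[-0.163,0.001,-0.025],[-0.184,0.001,-0.025],[-0.206,0.001,-0.025],[-0.227,0.001,-0.023],[-0.248,0.001,-0.02],[-0.248,0.001,-0.02],[-0.248,0.001,-0.02]], "roll": [0,0,0,0,0,0,0,0,0,0,0,0,0,0]}}

```text
t: 22.0
tcp_pos: [0.4741, 0.2126, 0.2903]
eef_rot: [0.753, 0.659, -0.001, -0.0]
force: [0.6, 1.5, -0.4]
gripper_width: 0.19
```

```bash
python3 - <<'E'
from h import *
s,p,R=pose();print(p.round(4),s["force"].round(2),s["wrist_torque"].round(3),s["gripper_width"])
c2,sim=snap("scene","s12.png")
cv2.imwrite("pics/m12.png",cv2.resize(sim[110:210,150:270],None,fx=6,fy=6,interpolation=cv2.INTER_CUBIC))
for a in np.arange(1.4,-.01,-.1):
    t=tcp_for(a,.007,.007); print(round(a,1),(R.T@(t-p)/.4).round(3))
E
```

```text
[0.4741 0.2126 0.2903] [ 0.58  1.46 -0.42] [0.021 0.012 0.012] 0.18958812985299742
1.4 [0.001 0.002 0.004]
1.3 [-0.041  0.002  0.013]
1.2 [-0.082  0.002  0.026]
1.1 [-0.121  0.002  0.043]
1.0 [-0.159  0.002  0.064]
0.9 [-0.194  0.002  0.088]
0.8 [-0.227  0.002  0.116]
0.7 [-0.257  0.002  0.147]
0.6 [-0.283  0.002  0.181]
0.5 [-0.306  0.002  0.217]
0.4 [-0.326  0.002  0.255]
0.3 [-0.341  0.002  0.295]
0.2 [-0.353  0.002  0.337]
0.1 [-0.36   0.002  0.379]
-0.0 [-0.362  0.002  0.422]
```

View pics/m12.png

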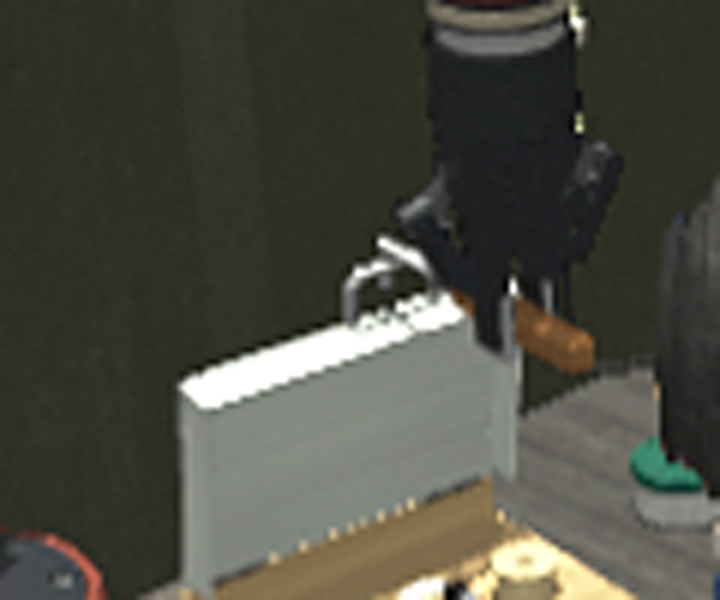

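{"name": "send_rows", "arguments": {"linear": [[-0.02,0.002,0.008],[-0.041,0.002,0.013],[-0.062,0.002,0.019],[-0.082,0.002,0.026],[-0.102,0.002,0.034],[-0.121,0.002,0.043],[-0.14,0.002,0.053],[-0.159,0.002,0.064],[-0.177,0.002,0.076],[-0.194,0.002,0.088],[-0.211,0.002,0.102],[-0.227,0.002,0.116],[-0.242,0.002,0.131],[-0.257,0.002,0.147],[-0.27,0.002,0.164],[-0.283,0.002,0.181],[-0.283,0.002,0.181],[-0.283,0.002,0.181]], "roll": [0,0,0,0,0,0,0,0,0,0,0,0,0,0,0,0,0,0]}}

```text
t: 23.85
tcp_pos: [0.46, 0.1005, 0.2179]
eef_rot: [0.752, 0.659, -0.0, -0.0]
force: [-0.1, -0.6, -1.0]
gripper_width: 0.189
```

```bash
python3 - <<'E'
from h import *
s,p,R=pose();print(p.round(4),s["force"].round(2),s["wrist_torque"].round(3),s["gripper_width"])
c2,sim=snap("scene","s13.png")
cv2.imwrite("pics/m13.png",cv2.resize(sim[130:230,150:270],None,fx=6,fy=6,interpolation=cv2.INTER_CUBIC))
for a in np.arange(.6,-.01,-.1):
    t=tcp_for(a,.008,.007); print(round(a,1),(R.T@(t-p)/.4).round(3))
E
```

```text
[0.46   0.1005 0.2179] [-0.14 -0.56 -0.96] [-0.011  0.024 -0.034] 0.18900137621184596
0.6 [ 0.001 -0.001 -0.   ]
0.5 [-0.022 -0.001  0.036]
0.4 [-0.041 -0.001  0.074]
0.3 [-0.057 -0.001  0.114]
0.2 [-0.068 -0.001  0.156]
0.1 [-0.075 -0.     0.198]
0.0 [-0.078 -0.     0.241]
```

View pics/m13.png

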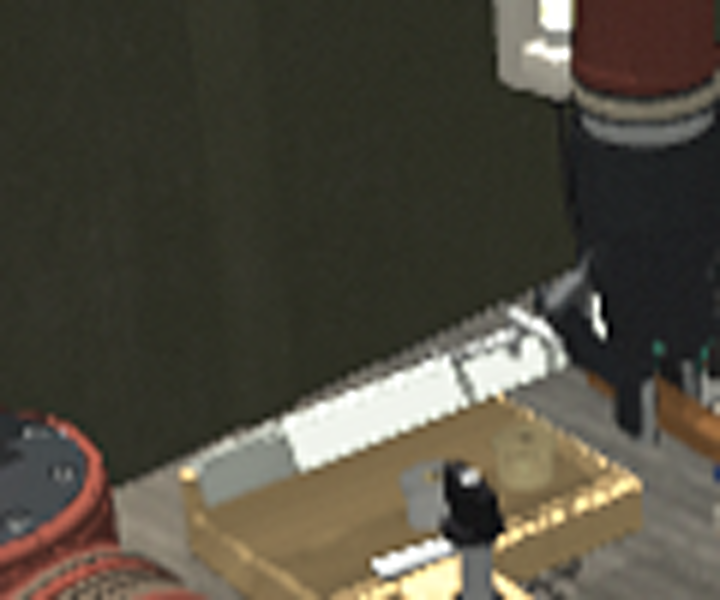

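{"name": "send_rows", "arguments": {"linear": [[-0.012,0,0.018],[-0.022,0,0.036],[-0.032,0,0.055],[-0.041,0,0.074],[-0.05,0,0.094],[-0.057,0,0.114],[-0.063,0,0.135],[-0.068,0,0.156],[-0.072,0,0.177],[-0.075,0,0.198],[-0.077,0,0.215],[-0.078,0,0.23],[-0.078,0,0.241],[-0.078,0,0.248],[-0.078,0,0.248],[-0.078,0,0.248]], "roll": [0,0,0,0,0,0,0,0,0,0,0,0,0,0,0,0]}}

```text
t: 25.5
tcp_pos: [0.4563, 0.0698, 0.1195]
eef_rot: [0.752, 0.659, 0.0, 0.0]
force: [-1.3, -1.3, 1.3]
gripper_width: 0.189
```

```bash
python3 - <<'E'
from h import *
s,p,R=pose();print(p.round(4),s["force"].round(2),s["wrist_torque"].round(3),s["gripper_width"],tcp_for(0,.008,.007))
E
```

```text
[0.4563 0.0698 0.1195] [-1.34 -1.33  1.31] [0.236 0.175 0.185] 0.18895792942279352 [0.4555705 0.0696035 0.1215   ]
```

{"name": "send_rows", "arguments": {"linear": [[0,0,0.005],[0,0,0.008],[0,0,0.008],[0,0,0.008]], "roll": [0,0,0,0]}}

```text
t: 25.9
tcp_pos: [0.4567, 0.0698, 0.117]
eef_rot: [0.752, 0.659, 0.0, 0.0]
force: [-3.4, -2.6, 9.1]
gripper_width: 0.192
```

```bash
python3 - <<'E'
from h import *
s,p,R=pose();print(p.round(4),s["force"].round(2),s["wrist_torque"].round(3))
c2,sim=snap("scene","s14.png")
cv2.imwrite("pics/m14.png",cv2.resize(sim[150:250,150:290],None,fx=5,fy=5,interpolation=cv2.INTER_CUBIC))
b=bar(0);print(proj(c2,[b,b+Y*.022,b-Y*.022]))
E
```

```text
[0.4567 0.0698 0.117 ] [-3.39 -2.62  9.09] [0.634 0.404 0.385]
[[243.68011063 214.56342195]
 [238.18339761 216.90633148]
 [249.10051342 212.25369881]]
```

View pics/m14.png

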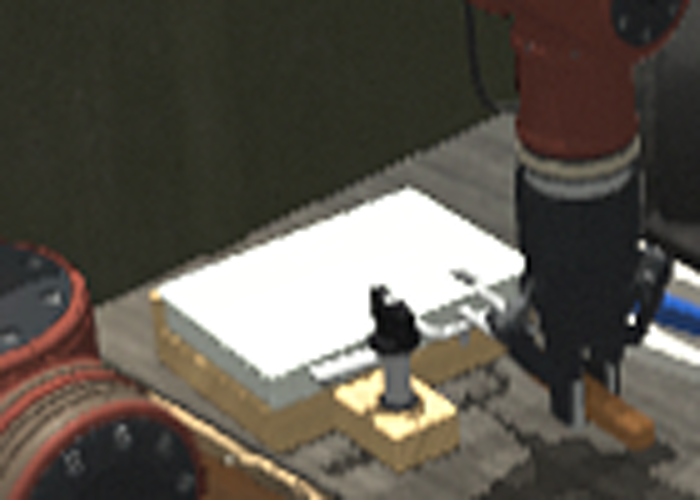

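{"name": "send_rows", "arguments": {"linear": [[0,0,-0.01],[0.01,0,-0.014],[0.015,0,-0.014],[0.015,0,-0.03],[0.015,0,-0.06],[0.015,0,-0.1],[0.015,0,-0.15],[0.015,0,-0.22],[0.015,0,-0.32],[0.015,0,-0.42],[0.015,0,-0.52],[0.015,0,-0.55],[0.015,0,-0.55]], "roll": [0,0,0,0,0,0,0,0,0,0,0,0,0]}}

```text
t: 27.25
tcp_pos: [0.4581, 0.0758, 0.3391]
eef_rot: [0.752, 0.659, 0.002, 0.002]
force: [0.5, -0.4, -2.0]
gripper_width: 0.193
```

```bash
python3 - <<'E'
from h import *
s,p,R=pose();print(p.round(4),s["force"].round(2),s["wrist_torque"].round(3),s["gripper_width"])
c2,sim=snap("scene","s15.png")
cv2.imwrite("pics/m15.png",cv2.resize(sim[110:230,150:290],None,fx=5,fy=5,interpolation=cv2.INTER_CUBIC))
print(go([.48,-.1,.34],np.radians(95)))
h=p+R@[.1285,0,.0555];k=p+R@[-.057,0,.0555]
print(proj(c2,[h,h-[0,0,.028],k]))
E
```

```text
[0.4581 0.0758 0.3391] [ 0.52 -0.35 -1.99] [-0.003 -0.04   0.025] 0.19318339527838627
(array([-0.4278,  0.1154, -0.0089]), np.float64(-0.14004218235019042))
[[237.6300507  149.52840505]
 [238.11010699 157.85918048]
 [276.33287627 170.06140431]]
```

View pics/m15.png

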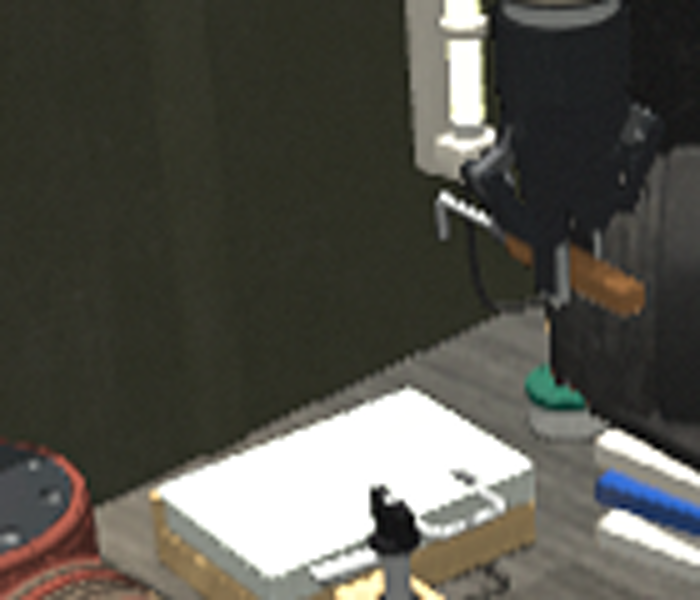

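```bash
python3 - <<'E'
from h import *
s,p,R=pose();print(s["t"],p.round(4));print(go([.4978,-.263,.3436],np.radians(100.2)))
E
```

```text
27.3 [0.4569 0.0757 0.3364]
(array([-0.8258,  0.2134, -0.0178]), np.float64(-0.1978199601279683))
```

{"name": "send_rows", "arguments": {"linear": [[-0.11,0.02,-0.02],[-0.22,0.04,-0.02],[-0.33,0.06,-0.02],[-0.44,0.1,-0.02],[-0.55,0.14,-0.02],[-0.66,0.18,-0.02],[-0.76,0.2,-0.02],[-0.826,0.213,-0.02],[-0.826,0.213,-0.02],[-0.826,0.213,-0.02],[-0.826,0.213,-0.02]], "roll": [-0.02,-0.05,-0.08,-0.11,-0.14,-0.17,-0.198,-0.198,-0.198,-0.198,-0.198]}}

```text
t: 28.4
tcp_pos: [0.4969, -0.2617, 0.3418]
eef_rot: [0.641, 0.767, 0.0, -0.002]
force: [-0.3, 0.4, -0.8]
gripper_width: 0.191
```

```bash
python3 - <<'E'
from h import *
s,p,R=pose();print(p.round(4),s["force"].round(2),np.degrees(np.arctan2(R[1,0],R[0,0])));print(go([.4984,-.2634,.206],np.radians(100.2)))
E
```

```text
[ 0.4969 -0.2617  0.3418] [-0.34  0.38 -0.78] 100.25042287448348
(array([-0.0058,  0.0037,  0.3396]), np.float64(0.0005602541609274523))
```

Descend to just above the saddles first, then check before the last centimetre.

{"name": "send_rows", "arguments": {"linear": [[-0.002,0.002,0.08],[-0.004,0.003,0.16],[-0.004,0.003,0.22],[-0.004,0.003,0.27],[-0.004,0.003,0.27],[-0.004,0.003,0.27]], "roll": [0,0,0,0,0,0]}}

```text
t: 29.0
tcp_pos: [0.499, -0.2632, 0.2357]
eef_rot: [0.641, 0.768, 0.0, -0.001]
force: [0.7, 0.8, -0.6]
gripper_width: 0.189
```

```bash
python3 - <<'E'
from h import *
s,p,R=pose();print(p.round(4),s["force"].round(2),np.degrees(np.arctan2(R[1,0],R[0,0])));print(go([.4984,-.2634,.205],np.radians(100.2)))
E
```

```text
[ 0.499  -0.2632  0.2357] [ 0.67  0.77 -0.57] 100.30040469326427
(array([-0.0003, -0.0016,  0.0769]), np.float64(0.001115607702936342))
```

{"name": "send_rows", "arguments": {"linear": [[0,-0.001,0.03],[0,-0.001,0.055],[0,-0.001,0.068],[0,-0.001,0.075],[0,-0.001,0.075],[0,-0.001,0.075]], "roll": [0,0,0,0,0,0]}}

```text
t: 29.6
tcp_pos: [0.4988, -0.2646, 0.2061]
eef_rot: [0.641, 0.767, 0.0, 0.0]
force: [-0.6, -0.2, -0.7]
gripper_width: 0.19
```

```bash
python3 - <<'E'
from h import *
s,p,R=pose();print(p.round(4),s["force"].round(2))
E
```

```text
[ 0.4988 -0.2646  0.2061] [-0.6  -0.2  -0.74]
```

{"name": "send_rows", "arguments": {"linear": [[0,0,0.004],[0,0,0.005],[0,0,0.005]], "roll": [0,0,0]}}

```text
t: 29.9
tcp_pos: [0.4989, -0.2647, 0.2044]
eef_rot: [0.641, 0.767, 0.0, 0.0]
force: [-1.0, 0.7, 0.6]
gripper_width: 0.194
```

{"name": "send_rows", "arguments": {"linear": [[0,0,0],[0,0,0],[0,0,0],[0,0,0],[0,0,-0.05],[0,0,-0.12],[0,0,-0.2],[0,0,-0.3],[0,0,-0.3],[0,0,-0.3]], "roll": [0,0,0,0,0,0,0,0,0,0], "jaw": 0.6}}

```text
t: 30.9
tcp_pos: [0.4993, -0.2649, 0.3257]
eef_rot: [0.641, 0.767, 0.0, 0.002]
force: [-1.3, -0.1, -1.5]
gripper_width: 0.601
```

```bash
python3 - <<'E'
from h import *
s,p,R=pose();print(p.round(4),s["force"].round(2),s["gripper_width"])
c,im=snap("wrist","w16.png");np.savez("pics/w16.npz",**c)
c2,sim=snap("scene","s16.png")
cv2.imwrite("pics/m16.png",np.hstack([im[:,120:440],cv2.resize(sim[190:295,300:400],(400,420),interpolation=cv2.INTER_CUBIC)]))
print(proj(c,[[.4891,-.2124,.158],[.5077,-.3158,.158],[.4745,-.1368,.15]]))
E
```

```text
[ 0.4993 -0.2649  0.3257] [-1.32 -0.1  -1.49] 0.6011155820904323
[[276.13873557 142.52124272]
 [276.33360014 270.75769302]
 [274.527882    25.3955729 ]]
```

View pics/m16.png

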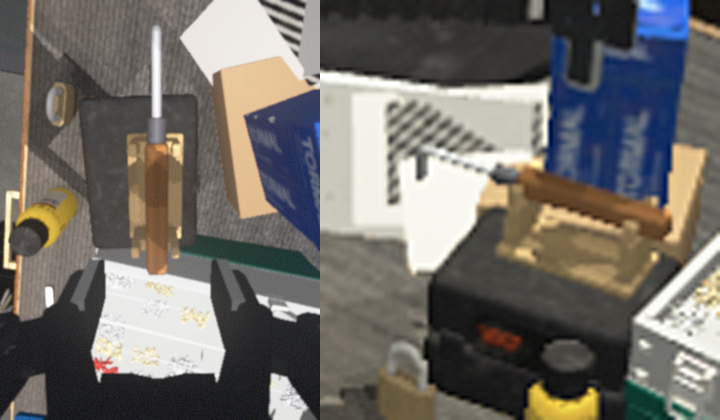

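```bash
python3 - <<'E'
from h import *
print(go([.44,0.0,.30],np.radians(68)))
E
```

```text
(array([ 0.6753, -0.0257,  0.0575]), np.float64(0.3579849031660313))
```

{"name": "send_rows", "arguments": {"linear": [[0.675,-0.025,0.03],[0.675,-0.025,0.03],[0.675,-0.025,0.03],[0.675,-0.025,0.03],[0.675,-0.025,0.03],[0.675,-0.025,0.03],[0.675,-0.025,0.03],[0.675,-0.025,0.03]], "roll": [0.358,0.358,0.358,0.358,0.358,0.358,0.358,0.358], "jaw": 0.5}}

```text
t: 31.8
tcp_pos: [0.4403, -0.0003, 0.3105]
eef_rot: [0.829, 0.56, -0.001, -0.001]
force: [0.5, -1.1, 0.5]
gripper_width: 0.5
```

```bash
python3 - <<'E'
from h import *
s,p,R=pose();print(p.round(4));print(go([.407,.1888,.27],np.radians(68)))
E
```

```text
[ 4.403e-01 -3.000e-04  3.105e-01]
(array([ 0.4076, -0.2535,  0.1013]), np.float64(0.0009570250508709199))
```

{"name": "send_rows", "arguments": {"linear": [[0.408,-0.253,0.1],[0.408,-0.253,0.1],[0.408,-0.253,0.1],[0.408,-0.253,0.1],[0.408,-0.253,0.1],[0.408,-0.253,0.1],[0.408,-0.253,0.1]], "roll": [0,0,0,0,0,0,0]}}

```text
t: 32.5
tcp_pos: [0.4091, 0.1874, 0.2718]
eef_rot: [0.83, 0.558, -0.0, 0.0]
force: [1.2, 0.5, 0.1]
gripper_width: 0.499
```

```bash
python3 - <<'E'
from h import *
s,p,R=pose();print(p.round(4),s["joint_positions"].round(2))
c,im=snap("wrist","w17.png");np.savez("pics/w17.npz",**c)
print(proj(c,[[.407,.1888,.108],[.3996,.1699,.108],[.4146,.2074,.108]]))
E
```

```text
[0.4091 0.1874 0.2718] [ 0.27 -0.14  2.04 -0.    1.24  0.66]
[[275.09950515 212.97895227]
 [275.50293875 237.32231077]
 [275.07337948 187.61927123]]
```

View pics/w17.png

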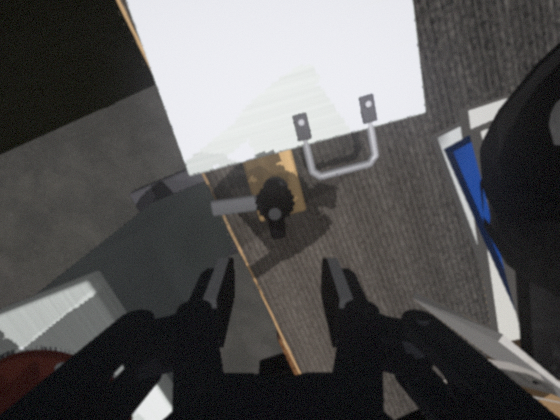

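{"name": "send_rows", "arguments": {"linear": [[0,-0.004,0.08],[0,-0.004,0.16],[0,-0.004,0.24],[0,-0.004,0.277],[0,-0.004,0.277],[0,-0.004,0.277]], "roll": [0,0,0,0,0,0]}}

```text
t: 33.15
tcp_pos: [0.4077, 0.1883, 0.1616]
eef_rot: [0.83, 0.558, 0.0, 0.0]
force: [-0.2, -0.1, 0.7]
gripper_width: 0.493
```

{"name": "send_rows", "arguments": {"linear": [[0,0,0],[0,0,0],[0,0,0],[0,0,0],[0,0,0],[0,0,0],[0,0,0],[0,0,0]], "roll": [0,0,0,0,0,0,0,0], "jaw": 0.02, "squeeze": 50}}

```text
t: 33.95
tcp_pos: [0.4074, 0.1898, 0.1628]
eef_rot: [0.829, 0.559, 0.001, 0.0]
force: [-2.8, 1.4, 5.9]
gripper_width: 0.129
```

```bash
python3 - <<'E'
from h import *
s,p,R=pose();print(p.round(4),s["gripper_width"],s["force"].round(2),s["wrist_torque"].round(3),s["joint_positions"].round(2))
E
```

```text
[0.4074 0.1898 0.1628] 0.12926740062346154 [-2.81  1.42  5.93] [ 0.025  0.422 -0.043] [0.28 0.02 2.13 0.   1.   0.66]
```

{"name": "send_rows", "arguments": {"linear": [[0,0,0],[0,0,0],[0,0,0],[0,0,0],[0,0,0],[0,0,0],[0,0,0],[0,0,0],[0,0,0],[0,0,0],[0,0,0],[0,0,0],[0,0,0],[0,0,0],[0,0,0],[0,0,0]], "roll": [0.05,0.1,0.16,0.22,0.28,0.34,0.4,0.46,0.52,0.58,0.64,0.7,0.74,0.76,0.76,0.76]}}

```text
t: 35.55
tcp_pos: [0.4086, 0.1881, 0.1628]
eef_rot: [1.0, -0.003, 0.002, 0.002]
force: [1.6, -5.6, 4.2]
gripper_width: 0.127
```

```bash
python3 - <<'E'
from h import *
s,p,R=pose();print(p.round(4),np.degrees(np.arctan2(R[1,0],R[0,0])),s["gripper_width"],s["force"].round(2),s["wrist_torque"].round(3),s["joint_positions"].round(2))
c,im=snap("wrist","w18.png");np.savez("pics/w18.npz",**c)
c2,sim=snap("scene","s18.png")
cv2.imwrite("pics/m18.png",np.hstack([im[60:330,120:440],cv2.resize(sim[160:250,190:290],(300,270),interpolation=cv2.INTER_CUBIC)]))
E
```

```text
[0.4086 0.1881 0.1628] -0.2918756071700166 0.12671480125143675 [ 1.56 -5.55  4.23] [-1.108 -0.103 -0.036] [ 0.28  0.02  2.13 -0.01  0.99  1.86]
```

View pics/m18.png

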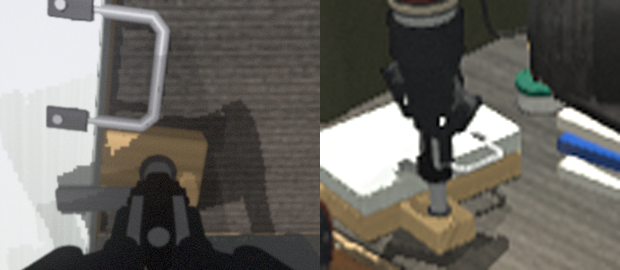

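{"name": "send_rows", "arguments": {"linear": [[0,0,0],[0,0,0],[0,0,0]], "roll": [0.03,0.03,0.03]}}

```text
t: 35.95
tcp_pos: [0.4086, 0.188, 0.1628]
eef_rot: [1.0, -0.026, 0.002, 0.002]
force: [1.9, -6.3, 4.4]
gripper_width: 0.124
```

```bash
cat >q.py <<'E'
from h import *
s,p,R=pose();print("yaw %.2f tz %.3f q6 %.3f w %.3f"%(np.degrees(np.arctan2(R[1,0],R[0,0])),s["wrist_torque"][2],s["joint_positions"][5],s["gripper_width"]),s["force"].round(1))
E
python3 q.py
```

```text
yaw -2.99 tz -0.015 q6 1.904 w 0.124 [ 1.9 -6.3  4.4]
```

{"name": "send_rows", "arguments": {"linear": [[0,0,0],[0,0,0],[0,0,0]], "roll": [0.03,0.03,0.03]}}

```text
t: 36.25
tcp_pos: [0.4086, 0.1879, 0.1628]
eef_rot: [0.999, -0.05, 0.002, 0.002]
force: [0.4, -7.0, 3.9]
gripper_width: 0.122
```

```bash
python3 q.py
```

```text
yaw -5.68 tz 0.055 q6 1.951 w 0.122 [ 0.4 -7.   3.9]
```

{"name": "send_rows", "arguments": {"linear": [[0,0,0],[0,0,0],[0,0,0]], "roll": [0.03,0.03,0.03]}}

```text
t: 36.55
tcp_pos: [0.4086, 0.1878, 0.1628]
eef_rot: [0.997, -0.073, 0.002, 0.002]
force: [1.0, -7.4, 4.3]
gripper_width: 0.122
```

```bash
python3 q.py
```

```text
yaw -8.37 tz -0.010 q6 1.998 w 0.122 [ 1.  -7.4  4.3]
```

{"name": "send_rows", "arguments": {"linear": [[0,0,0],[0,0,0],[0,0,0]], "roll": [0.03,0.03,0.03]}}

```text
t: 36.85
tcp_pos: [0.4086, 0.1878, 0.1628]
eef_rot: [0.995, -0.096, 0.002, 0.002]
force: [1.1, -7.7, 4.8]
gripper_width: 0.127
```

```bash
python3 q.py
```

```text
yaw -11.07 tz 0.003 q6 2.045 w 0.127 [ 1.1 -7.7  4.8]
```

```bash
cat >arc.py <<'E'
from h import *
def arc(c,im,r):
    y=np.radians(np.arange(60,121,3.)); P=np.c_[.4075+r*np.cos(y),.1885+r*np.sin(y),np.full(len(y),.073)]
    u=proj(c,P); g=cv2.cvtColor(im,cv2.COLOR_BGR2GRAY).astype(np.float32)
    return cv2.remap(g,u[:,0].astype(np.float32).reshape(1,-1),u[:,1].astype(np.float32).reshape(1,-1),cv2.INTER_LINEAR)[0].astype(int)
E
python3 - <<'E'
from arc import *
print(np.arange(60,121,3))
c=ld("w18.npz");im=cv2.imread("pics/w18.png")
for r in(.045,.053):print("18",arc(c,im,r))
c,im=snap("wrist","w19.png");np.savez("pics/w19.npz",**c)
for r in(.045,.053):print("19",arc(c,im,r))
E
```

```text
[ 60  63  66  69  72  75  78  81  84  87  90  93  96  99 102 105 108 111
 114 117 120]
18 [228 214 124 123 124 126 120  85  95  93  88  83  81  88 174 180 225 218
 201 143  97]
18 [225 225 226 226 204 130 123 102  93  98  99  85  85 115 202 202 199 199
 204 199 202]
19 [125 123 122 124 124 121  85  92  85  82  82  80 141 204 207 228 229 229
 215 211 165]
19 [221 126 125 149 167 142 173  95  86  86  81  82 196 199 202 199 198 198
 200 204 135]
```

{"name": "send_rows", "arguments": {"linear": [[0,0,0],[0,0,0],[0,0,0],[0,0,0],[0,0,0],[0,0,0],[0,0,0],[0,0,0],[0,0,0],[0,0,0]], "roll": [0.04,0.08,0.12,0.16,0.2,0.24,0.27,0.29,0.29,0.29]}}

```text
t: 37.9
tcp_pos: [0.4082, 0.187, 0.1628]
eef_rot: [0.948, -0.318, 0.003, 0.003]
force: [0.1, -9.9, 6.7]
gripper_width: 0.123
```

```bash
python3 q.py; python3 - <<'E'
from arc import *
c,im=snap("wrist","w20.png");np.savez("pics/w20.npz",**c)
for r in(.045,.053):print("20",arc(c,im,r))
E
```

```text
yaw -37.12 tz 0.005 q6 2.501 w 0.123 [ 0.1 -9.9  6.7]
20 [174 200 198 128 183 155  77  77  76  75  73  74 133  42  27  26  23  23
  20  18  26]
20 [210 201 205 200 198 198 190 124 149 153 153 148  33  30  25  22  21  20
  20  24  22]
```

{"name": "send_rows", "arguments": {"linear": [[0,0,0],[0,0,0],[0,0,0],[0,0,0],[0,0,0],[0,0,-0.05],[0,0,-0.12],[0,0,-0.2],[0,0,-0.27],[0,0,-0.27],[0,0,-0.27]], "roll": [0,0,0,0,0,0,0,0,0,0,0], "jaw": 0.5}}

```text
t: 39.05
tcp_pos: [0.407, 0.1895, 0.2696]
eef_rot: [0.948, -0.32, 0.001, -0.0]
force: [-0.8, -0.3, -1.1]
gripper_width: 0.501
```

```bash
python3 q.py; python3 - <<'E'
from arc import *
c,im=snap("wrist","w21.png");np.savez("pics/w21.npz",**c)
for r in(.045,.053):print("21",arc(c,im,r))
cv2.imwrite("pics/m21.png",cv2.resize(im[60:330,150:430],None,fx=2,fy=2,interpolation=cv2.INTER_CUBIC))
s,p,R=pose();print(p)
y=np.radians(-37.2);d=np.array([np.cos(y),np.sin(y),0])*.022;w=np.array([.4075,.1885,.108]);print((proj(c,[w,w+d,w-d])-[150,60])*2)
E
```

```text
yaw -37.29 tz 0.002 q6 2.501 w 0.501 [-0.8 -0.3 -1.1]
21 [123 146 226 228 229 226 155 158 168 135 125 126 150 233 236 234 234 235
 235 228 185]
21 [225 228 229 228 228 228 222 146 166 163 160 158 203 226 216 223 224 221
 230 232 234]
[0.4062843  0.18923837 0.26837783]
[[258.6693832  303.60588576]
 [258.64512228 247.24565101]
 [258.69273373 356.90513819]]
```

View pics/m21.png

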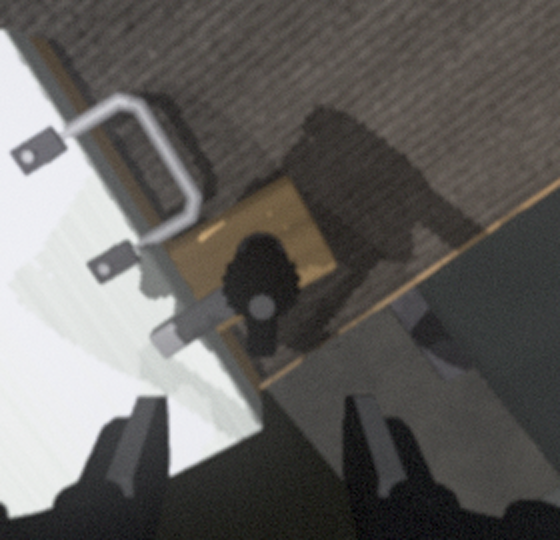

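```bash
python3 -c "
from h import *
print(robot.close_job(), robot.read_state()['force'].round(1))"
```

```text
the job is handed in; nothing more can be done
the job is handed in; nothing more can be done
```

I finished every step of the job and handed it in at about 39 s of the 210 s allowed. The hand-in gives no verdict.

- **Cylinders:** I found two cylinders on the bench. They went into pockets 0 and 1, and close views showed both upright and fully down before the hatch was closed. I saw no third one in any view.
- **Hatch:** I hooked the pole into the ring and drew it along the arc at about 0.5 rad/s. The scene view shows the hatch flat, and the wrist force rose to about 9 N when I pressed on it, so it was against its stop. The gripper only ever held the pole.
- **Pole:** It is back in both saddles with the hook the same way round. Its hook and handle ends are within about 2 px of where they first lay.
- **Clamp:** I measured the tongue over the hatch at about 1.49 rad. My two estimates of the ratchet slip were 0.49 rad and 0.55 rad, both one click and inside the 0.3 to 1.1 rad limit.
- **Bystanders:** I did not touch the oil bottle, round tin or padlock, and they looked unmoved in the later views.

**Checks that failed or disagreed:**
- The wrist torque was too noisy to show the clamp reaching its stop, so I judged it from the tongue's angle in the images.
- Heights triangulated from the two overhead views came out wrong, one by 40 mm. I used the scene view and a second wrist view for heights instead.
- I viewed 19 pictures, against the budget of 14.

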